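# Dip the oil of a bench vacuum pump

### The job

Stop the vacuum pump by pushing the mushroom-headed plunger on its switch box fully down; only then take the gauge rod from its rest, slide it gently down the slanted filler neck until its collar stops on the rim, and draw it right out again without letting go of it. The program finishes while still holding the rod for reading: level, marked side up and still, with its tip over its own drip tray and the whole rod at least 10 cm above the bench. Leave the other things on the bench where they are.

Things in the scene. Friction and masses are not known exactly. Their poses are not given: they have to be found in the camera images.
- pump: grey oil-sealed vacuum pump, fixed, 340 x 125 mm. Origin on the bench under the middle of its oil case (120 x 125 mm, top at 165 mm). x points level from the motor (at -x, grey switch box on top) out through the case's end face, 60 mm ahead; z up. Stubs on top reach 182 mm, the switch box's top 188 mm
- stop_plunger (a joint): stroke of the stop plunger in m: 0 released, 0.008 fully down. Vertical, sprung: 3 N to start it, 9 N at the bottom, then a hard stop; it comes back up by itself
- plunger_top (a point): centre of the top of the stop plunger, a black mushroom head 36 mm across, the taller of the two controls on the pump's switch box (the other, a flush key 53 mm further back, is not used); 222 mm above the bench when released, 133 mm behind the pump's origin
- neck: open steel filler neck slanting out of the oil case's end face on the pump's middle plane. Origin: centre of its rim, 102 mm ahead of the pump's origin, 150 mm above the bench; z points out along the bore, 40 degrees above level; y is level. Bore 14 mm, flared to 21 mm over the last 12 mm; rim 31 mm across; straight and free for 110 mm; stands 55 mm out of the case
- tray: dark steel drip tray with the rod's rest, fixed: 280 mm (x) by 100 mm (y), walls 12 mm high, floor 3 mm. Origin on the bench under its centre. Two notched uprights, 40 mm wide (y), 10 mm thick, at x = -92 mm (under the handle's end, top at 68 mm) and x = +55 mm (under the rod, top at 70 mm)
- rod: gauge rod, about 0.12 kg, lying level in the rest along the tray's x, axis 60 mm above the bench. Origin: on the axis at the collar's stop face; x points to the tip, z out of the marked side (up). Steel rod 8 mm thick, round-ended, to x = 105 mm; collar 28 mm across from 0 to -8 mm; square handle 12 x 12 mm from -8 to -108 mm; end disc 18 mm across to -112 mm
- rod_tip (a point): the rod's tip, 105 mm along its x from the collar's stop face
- rod_grip (a point): point on the handle's axis clear of the collar and the rest, at x = -45 mm of the rod, where it is best gripped (12 mm wide, 25 mm free on both sides along the handle)
- filler_plug: filler plug of the neck, already unscrewed: brass, 26 mm flange and 13.6 mm stub, 22 mm high, standing in the drip tray beside the rod's tip end; origin at the centre of its underside (bystander)
- blank_flange: steel blank flange, a disc 55 mm across and 10 mm high, lying on the bench; origin under its centre (bystander)
- centring_ring: aluminium ring, 48 mm across, 30 mm hole, 10 mm high, lying on the bench; origin under its centre (bystander)
- spanner: small steel spanner, 150 mm, lying on the bench along its x axis (bystander)
- oil_bottle: brown glass oil bottle, 68 mm across, 165 mm high, standing on the bench at the far side; origin under its centre (bystander)
- beaker: glass beaker, 72 mm across, 85 mm high, standing on the bench at the far side; origin under its centre (bystander)
- screwdriver: screwdriver, 180 mm, lying on the bench along its x axis (bystander)
There are look-alikes about, which are no part of the job. What is shaped like the rod but blue is not meant.

How it is judged:
By the outcome, as a careful person would: the job done as asked, in the order asked, and still so for the second after the job is handed in, while the arm keeps its last pose, push and grip.
It also fails if it takes over 64 s, if anything falls off the work surface, if the arm or the gripper's body presses on something with over 40 N, if the wrist force passes 120 N, or if a joint passes its speed limit or range.

### The arm

A 7-joint arm with a two-finger parallel gripper is mounted at the origin on the work surface. World frame = base frame: x ahead of the robot, y to its left, z up, the work surface at z = 0. Lengths are in m, angles in rad, forces in N, time in s.
With the tool pointing down it reaches from about 0.4 to 0.85 m from the base axis. Payload 4.5 kg.
Tool frame: the origin (TCP) lies at the very end of the fingers, on their centre line; the grasp point (between the pads) lies 19 mm behind it; z points along the fingers, x is the direction in which the jaws open and shut, and the axes are right-handed (so a half turn about z gives the same grasp; the last joint's range is limited). The gripper opens to 85 mm and grips with 20 to 120 N. Pads are 22 mm wide; open, the fingers measure 114 mm over their backs; the gripper's body (76 mm by 85 mm) begins 54 mm behind the grasp point. The pads swing forward as they close: fully open they stand 13 mm farther back than shut.
Start: joints at [-1.262, 0.689, -0.195, 1.565, 0.157, 0.902, -0.215], TCP at [0.17, 0.602, 0.231] pointing down, gripper open.
Joint ranges: [-3.01, 3.01], [-0.46, 2.08], [-1.47, 1.51], [0.13, 2.56], [-1, 4.14], [0.04, 2.09], [-2.66, 2.66]. Speed limits (rad/s): [2.57, 2.57, 3.14, 3.14, 3.14, 3.14, 3.14].

### API

Orientations are given as a 3x3 rotation matrix whose columns are the frame's x, y, z axes.
In Python, from plant import r, eyes, order gives the robot as it stands.
- The arm moves only by the tool servo_tool, never from a script. Its argument "commands" is a list of rows, each an object of numbers: "tx", "ty", "tz": the shift along the world's x, y, z in mm; "ax", "ay", "az": the turn, a rotation vector about the world's x, y, z in degrees; "fingers": the closure, from -1 (fully open) to 1 (shut). A call has 1 to 8 rows; each row is the pose to reach, as a shift and turn from the pose commanded when the call began; what a row does not reach only later rows make up. A row lasts 1/8 s, in which the tool goes at most 62.5 mm and 10.7 degrees, less where a joint would pass 70% of its speed; a pose out of reach is approached as far as the arm can. A call with a gripper value outside its range is refused whole. The fingers move at their own pace and stop on an object; "squeeze" is the grip in N (left out, the last holds). Time passes only in rows, so rows that repeat a pose let the fingers close. It gives the time, the measured TCP pose, the force and the opening at its end, in the units of the state.
- r.observe(): the state, without advancing time (a new reading comes with each control period).
- eyes.get_image(name): name is "scene" or "top" or "wrist"; returns the picture (384x512x3 uint8, red, green, blue); there is no depth.
- eyes.camera_model(name): a dict with "K" (3x3 intrinsics, pixels), "k1" (the pictures are not rectified: a ray, as slopes to the right and down, at radius r is drawn at 1 + k1 r^2 times it, then the intrinsics apply), "position" and "attitude" of the camera in the world; the wrist camera has in their place "T_tool_cam" (4x4, takes a point from camera to tool coordinates, whose origin is the TCP and whose axes are the tool frame's). Camera axes: x right, y down, z forward; pixel columns grow to the right and rows downward; lengths in m; the calibration is good to about 2 mm. A picture is of the moment at which its call begins: read the wrist's pose just before it. camera_model takes no time and is no camera call.
- order.hand_in(): hands the job in, once; it reports no verdict.
The state is a dict: "t": time; "joint_positions": joint angles; "joint_velocities": joint speeds; "joint_efforts": joint torques, N m; "tool_pos": TCP position; "eef_rot": TCP orientation; "wrist_force": force on the tool from outside, world axes, zero at the start; "wrist_torque": the same for the moment, N m; "width": finger opening in m.
Only numpy, scipy, OpenCV 4.12 (cv2) and the standard library are available. Lean on these libraries where they do the work, as an engineer would, in place of code of your own. Each camera call takes 0.05 s, during which the arm holds its last target.

## Working session

There is one attempt and no reset: what is moved stays moved. The work goes in short steps, Python scripts to look and compute and a tool call to move; the robot and the scene stay as the last step left them, time stands still between calls to the robot, and variables do not carry over. Pictures are saved under pics/ and viewed, and the job is handed in when it is done.

Besides the shell and the picture viewer there is one more tool, called as name(argument=value, ...), one argument or row to a line, values as JSON. servo_tool: Moves the arm, as the interface text tells. Its arguments: {"type":"object","properties":{"commands":{"type":"array"},"squeeze":{"type":"number"}},"required":["commands"]}

```bash
ls; mkdir -p pics; python3 - <<'E'
from plant import r,eyes,order
import cv2
s=r.observe()
print({k:(v if not hasattr(v,'round') else v) for k,v in s.items()})
for n in ["scene","top"]:
    print(n,eyes.camera_model(n))
    im=eyes.get_image(n); cv2.imwrite(f"pics/{n}0.png",im[:,:,::-1])
print(eyes.camera_model("wrist"))
E
```

```text
pics
{'t': 0.0, 'joint_positions': array([-1.26217347,  0.6900013 , -0.1945284 ,  1.56633993,  0.15730601,
        0.9024566 , -0.21508192]), 'joint_velocities': array([-8.54497726e-04,  1.13505501e-03,  1.84403982e-04, -1.03336752e-04,
        4.77594351e-04, -6.37007126e-06, -3.44743355e-04]), 'joint_efforts': array([-3.80998017e-04, -5.39611959e+01, -1.26702569e+00, -1.58533376e+01,
        9.04046930e-03,  9.56419506e-03,  4.14095382e-06]), 'tool_pos': array([0.16947796, 0.60092419, 0.23047468]), 'eef_rot': array([[ 2.71263658e-01,  9.62505006e-01, -3.75760162e-04],
       [ 9.62503381e-01, -2.71263892e-01, -1.77279283e-03],
       [-1.80825214e-03,  1.19223844e-04, -9.99998358e-01]]), 'wrist_force': array([ 0.27802708,  0.56381445, -0.18181896]), 'wrist_torque': array([-0.00092982,  0.03994845,  0.00101443]), 'width': 0.0851656792644078}
scene {'K': array([[448.5003109 ,   0.        , 257.10825029],
       [  0.        , 448.5003109 , 195.59321214],
       [  0.        ,   0.        ,   1.        ]]), 'k1': -0.025053423849601623, 'position': array([ 1.32013049, -0.54089492,  0.8
[... 423 characters left out ...]
ttitude': array([[-0.0034107 , -0.9952553 ,  0.09723814],
       [-0.99999005,  0.00367409,  0.00252987],
       [-0.00287513, -0.09722854, -0.99525793]])}
{'K': array([[301.59257595,   0.        , 261.29613443],
       [  0.        , 301.59257595, 186.75704411],
       [  0.        ,   0.        ,   1.        ]]), 'k1': -0.07150053346318996, 'T_tool_cam': array([[ 9.99999720e-01, -7.22792353e-04,  1.95662732e-04,
         3.55113370e-04],
       [ 6.22830161e-04,  9.47920602e-01,  3.18506112e-01,
        -8.25336486e-02],
       [-4.15686517e-04, -3.18505901e-01,  9.47920787e-01,
        -1.42324943e-01],
       [ 0.00000000e+00,  0.00000000e+00,  0.00000000e+00,
         1.00000000e+00]])}
```

View pics/scene0.png

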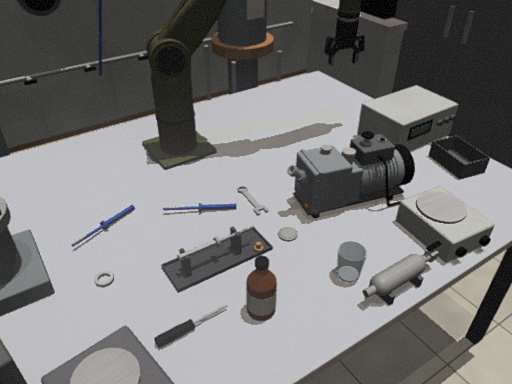

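View pics/top0.png

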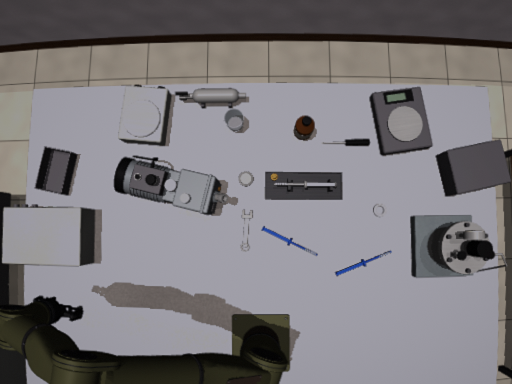

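The overview shows the pump at top-image (170,185) with its neck towards (228,198). The tray with the rod is at (303,186), with the plug at (274,177). The two blue look-alikes are at (290,240) and (363,263). I'll enlarge these areas to measure them.

```bash
cat > h.py <<'E'
import numpy as np, cv2
from plant import r,eyes,order
def model(n, s=None):
    m=eyes.camera_model(n)
    if n=="wrist":
        T=np.eye(4);T[:3,:3]=s['eef_rot'];T[:3,3]=s['tool_pos'];T=T@m['T_tool_cam']
        return m['K'],m['k1'],T[:3,3],T[:3,:3]
    return m['K'],m['k1'],m['position'],m['attitude']
def proj(M,P):
    K,k1,p,R=M; P=np.atleast_2d(P); c=(P-p)@R
    u=c[:,:2]/c[:,2:]; u=u*(1+k1*(u**2).sum(1,keepdims=True))
    return u@K[:2,:2].T+K[:2,2]
def ray(M,uv):
    K,k1,p,R=M; uv=np.atleast_2d(np.float64(uv))
    u=cv2.undistortPoints(uv.reshape(-1,1,2),K,np.array([k1,0,0,0,0.])).reshape(-1,2)
    d=np.c_[u,np.ones(len(u))]@R.T
    return p,d
def onz(M,uv,z):
    p,d=ray(M,uv); return p+d*((z-p[2])/d[:,2])[:,None]
def crop(im,x0,x1,y0,y1,f,name):
    c=cv2.resize(im[y0:y1,x0:x1,::-1],None,fx=f,fy=f,interpolation=cv2.INTER_CUBIC)
    cv2.imwrite(name,c)
def tri(rays):
    A=np.zeros((3,3));b=np.zeros(3)
    for p,d in rays:
        d=d.ravel()/np.linalg.norm(d);Q=np.eye(3)-np.outer(d,d);A+=Q;b+=Q@p
    return np.linalg.solve(A,b)
E
python3 - <<'E'
from h import *
t=cv2.imread("pics/top0.png")[:,:,::-1]; s=cv2.imread("pics/scene0.png")[:,:,::-1]
crop(t,100,260,140,240,5,"pics/t_pump.png")
crop(t,240,360,160,215,6,"pics/t_tray.png")
crop(s,280,420,120,225,5,"pics/s_pump.png")
crop(s,150,280,215,300,6,"pics/s_tray.png")
E
```

```text
(no output)
```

View pics/t_pump.png

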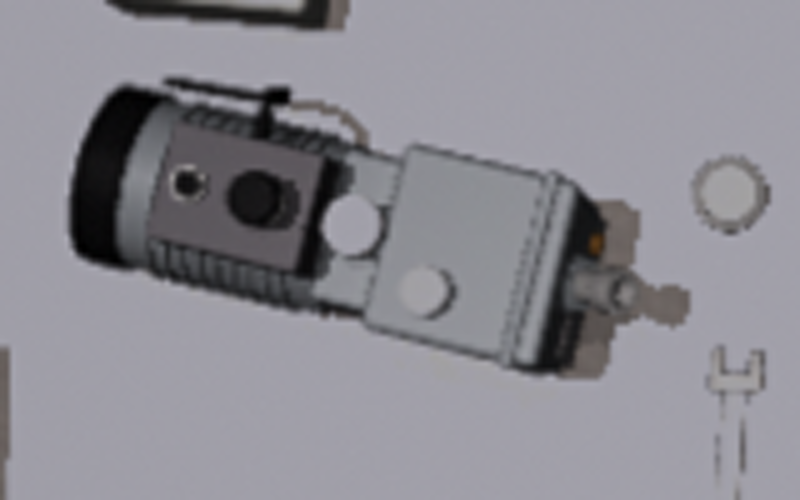

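View pics/t_tray.png

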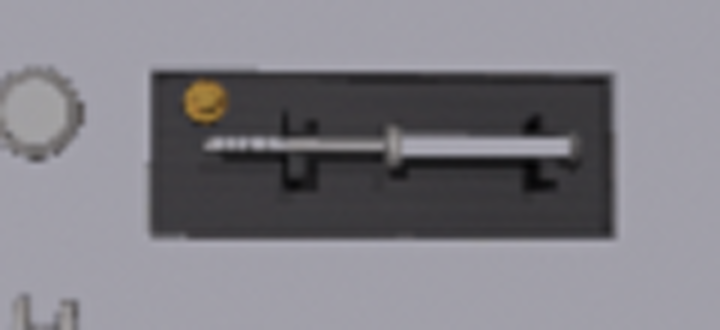

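View pics/s_pump.png

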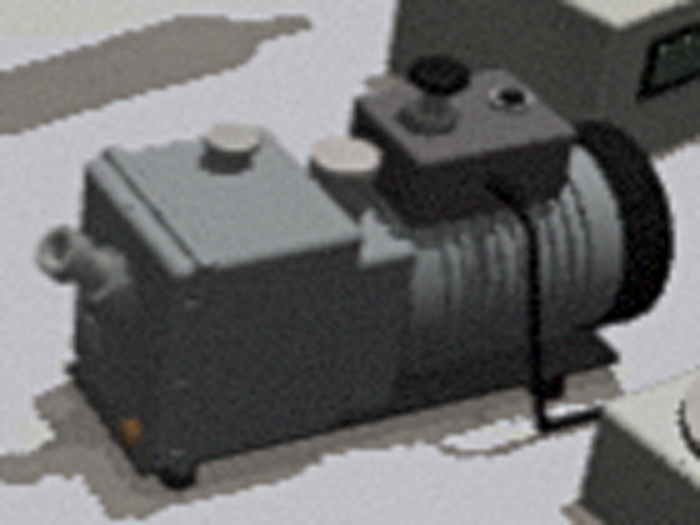

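View pics/s_tray.png

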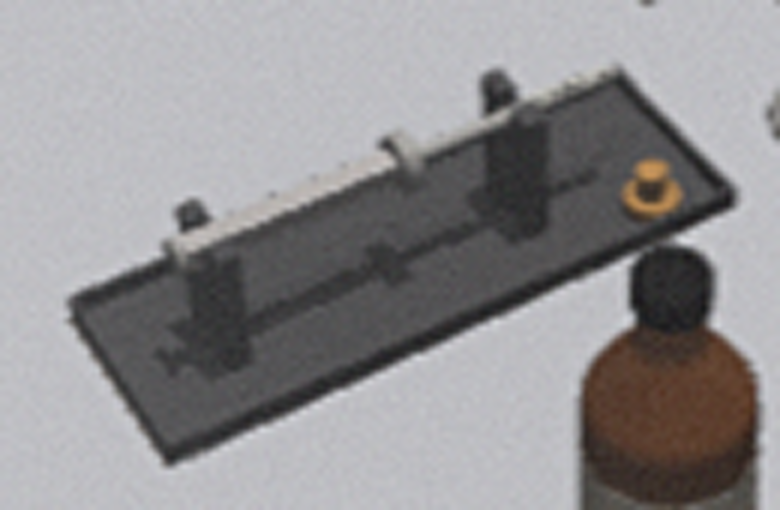

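```bash
python3 - <<'E'
from h import *
T=model("top");S=model("scene")
o=lambda x0,y0,f,p:(x0+(p[0]+.5)/f-.5,y0+(p[1]+.5)/f-.5)
tp=lambda p:o(100,140,5,p); tt=lambda p:o(240,160,6,p); sp=lambda p:o(280,120,5,p); st=lambda p:o(150,215,6,p)
def both(n,a,b,z):
    A=onz(T,a,z)[0];B=onz(S,b,z)[0];X=tri([ray(T,a),ray(S,b)])
    print(n,"top",A.round(4),"scene",B.round(4),"tri",X.round(4))
both("plunger",tp((256,197)),sp((440,73)),.222)
both("rim",tp((626,293)),sp((60,246)),.150)
both("tip",tt((205,146)),st((617,70)),.060)
both("disc",tt((574,147)),st((180,248)),.060)
both("collar",tt((393,146)),st((404,155)),.060)
for c,z in [((412,145),.165),((372,325),.165),((545,172),.165),((508,365),.165)]: print("case",onz(T,tp(c),z)[0].round(4))
for c,b in [((152,73),(617,68)),((614,73),(72,300)),((614,237),None),((152,237),None)]: print("tray",onz(T,tt(c),.012)[0].round(4))
for b in [(617,68),(72,303),(735,195),(168,455)]: print("tray s",onz(S,st(b),.012)[0].round(4))
both("plug",tt((206,101)),st((652,170)),.022)
both("stub",tp((428,291)),sp((232,145)),.182)
E
```

```text
plunger top [0.562  0.3434 0.222 ] scene [0.5687 0.3406 0.222 ] tri [0.5632 0.3454 0.2176]
rim top [0.506  0.1152 0.15  ] scene [0.5073 0.1216 0.15  ] tri [0.5076 0.1175 0.1514]
tip top [ 0.562  -0.0475  0.06  ] scene [ 0.5647 -0.0474  0.06  ] tri [ 0.5626 -0.0469  0.0581]
disc top [ 0.5607 -0.2633  0.06  ] scene [ 0.5585 -0.2589  0.06  ] tri [ 0.561  -0.2614  0.0634]
collar top [ 0.5616 -0.1571  0.06  ] scene [ 0.5606 -0.154   0.06  ] tri [ 0.5619 -0.1559  0.062 ]
case [0.6025 0.2553 0.165 ]
case [0.4844 0.2798 0.165 ]
case [0.5842 0.1673 0.165 ]
case [0.4584 0.1903 0.165 ]
tray [ 0.6114 -0.0169  0.012 ]
tray [ 0.6107 -0.2969  0.012 ]
tray [ 0.5111 -0.2947  0.012 ]
tray [ 0.5124 -0.0165  0.012 ]
tray s [ 0.5178 -0.0168  0.012 ]
tray s [ 0.517 -0.295  0.012]
tray s [ 0.6188 -0.0198  0.012 ]
tray s [ 0.6159 -0.2974  0.012 ]
plug top [ 0.5931 -0.0491  0.022 ] scene [ 0.5936 -0.0477  0.022 ] tri [ 0.5935 -0.0485  0.0222]
stub top [0.5053 0.2401 0.182 ] scene [0.5158 0.2365 0.182 ] tri [0.5069 0.2428 0.1751]
```

servo_tool(
  commands=[
    {"tx":20,"ty":-20,"tz":45,"az":10},
    {"tx":50,"ty":-50,"tz":80,"az":20},
    {"tx":90,"ty":-90,"tz":105,"az":30},
    {"tx":130,"ty":-130,"tz":120,"az":40},
    {"tx":170,"ty":-170,"tz":135,"az":50},
    {"tx":210,"ty":-215,"tz":150,"az":60},
    {"tx":245,"ty":-260,"tz":160,"az":70},
    {"tx":275,"ty":-305,"tz":165,"az":80},
  ],
)

```text
invalid input at $.commands[0]: expected keys tx, ty, tz, ax, ay, az, fingers
```

servo_tool(
  commands=[
    {"tx":30,"ty":-50,"tz":5,"az":9,"fingers":1},
    {"tx":60,"ty":-100,"tz":5,"az":18,"fingers":1},
    {"tx":80,"ty":-140,"tz":5,"az":26,"fingers":1},
    {"tx":85,"ty":-165,"tz":5,"az":26,"fingers":1},
    {"tx":85,"ty":-165,"tz":5,"az":26,"fingers":1},
  ],
)

```text
invalid input at $.commands[0]: expected keys tx, ty, tz, ax, ay, az, fingers
```

```bash
python3 - <<'E'
from h import *
import pickle
s=r.observe(); im=eyes.get_image("wrist"); pickle.dump((s,im),open("w1.pkl","wb"))
print(s['t'],s['tool_pos'],s['eef_rot'].round(4),s['joint_positions'].round(3),s['width'])
cv2.imwrite("pics/w1.png",cv2.resize(im[:,:,::-1],(768,576),interpolation=cv2.INTER_CUBIC))
E
```

```text
0.1 [0.16943951 0.60096213 0.23053547] [[ 2.712e-01  9.625e-01 -4.000e-04]
 [ 9.625e-01 -2.712e-01 -1.700e-03]
 [-1.700e-03  1.000e-04 -1.000e+00]] [-1.262  0.69  -0.195  1.566  0.157  0.903 -0.215] 0.08536606776962326
```

View pics/w1.png

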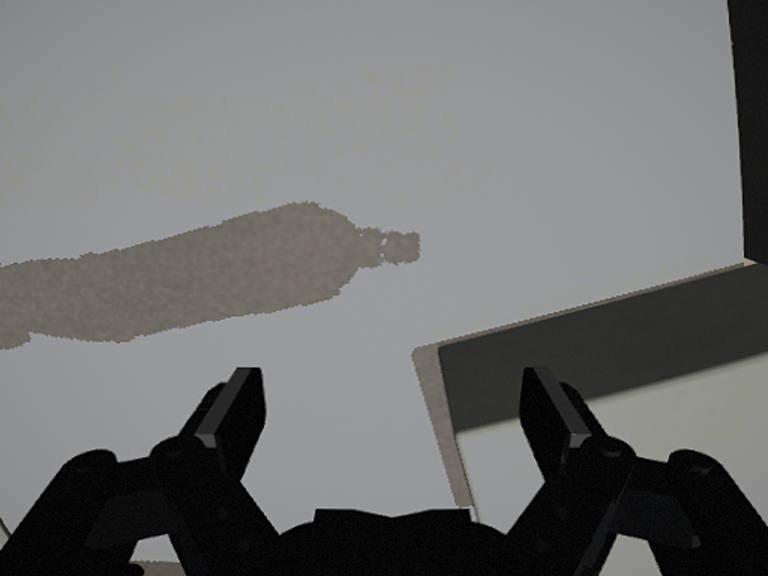

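servo_tool(
  commands=[
    {"tx":20,"ty":-20,"tz":50,"ax":0,"ay":0,"az":-10,"fingers":1},
    {"tx":55,"ty":-55,"tz":85,"ax":0,"ay":0,"az":-20,"fingers":1},
    {"tx":95,"ty":-95,"tz":110,"ax":0,"ay":0,"az":-30,"fingers":1},
    {"tx":135,"ty":-135,"tz":130,"ax":0,"ay":0,"az":-40,"fingers":1},
    {"tx":175,"ty":-175,"tz":145,"ax":0,"ay":0,"az":-50,"fingers":1},
    {"tx":215,"ty":-215,"tz":160,"ax":0,"ay":0,"az":-60,"fingers":1},
    {"tx":255,"ty":-260,"tz":175,"ax":0,"ay":0,"az":-70,"fingers":1},
    {"tx":295,"ty":-305,"tz":180,"ax":0,"ay":0,"az":-74,"fingers":1},
  ],
)

```text
t: 1.15
tool_pos: [0.4658, 0.2953, 0.4122]
eef_rot: [[1.0, 0.002, 0.001], [0.002, -1.0, 0.001], [0.001, -0.001, -1.0]]
wrist_force: [1.2, 0.6, -0.8]
width: 0.0001
```

servo_tool(
  commands=[
    {"tx":35,"ty":-45,"tz":5,"ax":0,"ay":0,"az":0,"fingers":1},
    {"tx":65,"ty":-95,"tz":10,"ax":0,"ay":0,"az":0,"fingers":1},
    {"tx":65,"ty":-95,"tz":10,"ax":0,"ay":0,"az":0,"fingers":1},
    {"tx":65,"ty":-95,"tz":10,"ax":0,"ay":0,"az":0,"fingers":1},
  ],
)

```text
t: 1.65
tool_pos: [0.5291, 0.202, 0.4209]
eef_rot: [[1.0, 0.005, -0.001], [0.005, -1.0, 0.001], [-0.001, -0.001, -1.0]]
wrist_force: [0.1, 0.9, 0.5]
width: 0.0002
```

```bash
cat > wl.py <<'E'
from h import *
import pickle,sys
n=sys.argv[1]
s=r.observe(); im=eyes.get_image("wrist"); pickle.dump((s,im),open(n+".pkl","wb"))
print(s['t'],s['tool_pos'].round(4),s['eef_rot'].round(4).tolist(),s['joint_positions'].round(3),s['width'].round(4),s['wrist_force'].round(2))
cv2.imwrite(f"pics/{n}.png",cv2.resize(im[:,:,::-1],(768,576),interpolation=cv2.INTER_CUBIC))
E
python3 wl.py w2
```

```text
Traceback (most recent call last):
  File "wl.py", line 5, in <module>
    print(s['t'],s['tool_pos'].round(4),s['eef_rot'].round(4).tolist(),s['joint_positions'].round(3),s['width'].round(4),s['wrist_force'].round(2))
                                                                                                     ^^^^^^^^^^^^^^^^
AttributeError: 'float' object has no attribute 'round'
```

```bash
sed -i "s/s\['width'\].round(4)/round(float(s['width']),4)/" wl.py
python3 - <<'E'
import pickle,cv2
s,im=pickle.load(open("w2.pkl","rb"))
print(s['tool_pos'],s['joint_positions'].round(3))
cv2.imwrite("pics/w2.png",cv2.resize(im[:,:,::-1],(768,576),interpolation=cv2.INTER_CUBIC))
E
```

```text
[0.52914665 0.20200559 0.42094594] [-0.569  0.438  0.206  1.452 -0.092  1.262 -0.35 ]
```

View pics/w2.png

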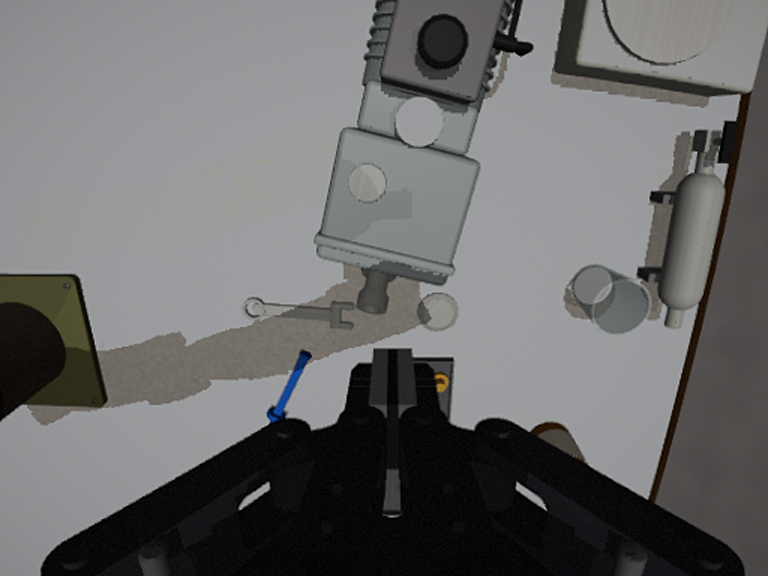

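The wrist view shows the plunger head at about (442,41), the case top from (345,128) to (480,163), and the neck rim near (373,300). I'll zoom in for sharper points.

```bash
python3 - <<'E'
import pickle; from h import *
s,im=pickle.load(open("w2.pkl","rb"))
crop(im,200,330,75,215,4,"pics/w2a.png"); crop(im,240,360,0,80,6,"pics/w2b.png")
E
```

```text
(no output)
```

View pics/w2a.png

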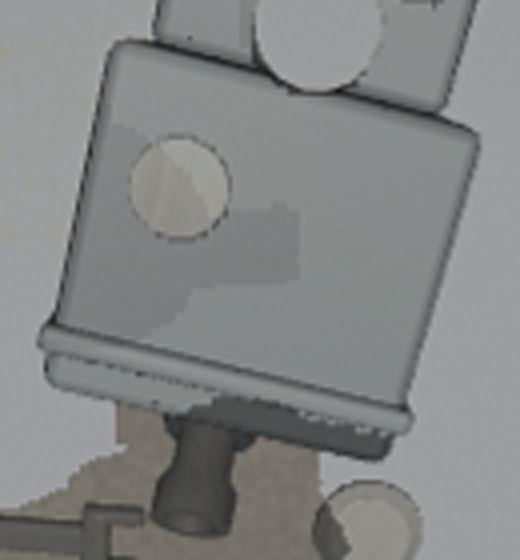

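View pics/w2b.png

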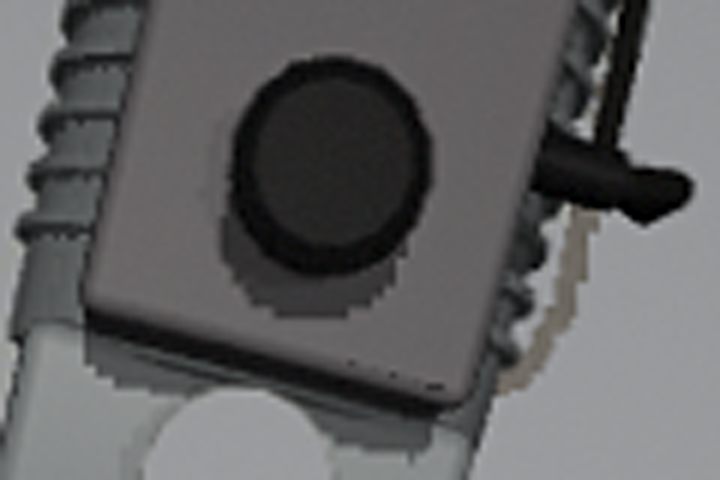

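```bash
cat > fit.py <<'E'
from h import *
import pickle
from scipy.optimize import least_squares
o=lambda x0,y0,f,p:np.array((x0+(p[0]+.5)/f-.5,y0+(p[1]+.5)/f-.5))
s,im=pickle.load(open("w2.pkl","rb"))
W=model("wrist",s);T=model("top");S=model("scene")
a=lambda p:o(200,75,4,p); b=lambda p:o(240,0,6,p)
tp=lambda p:o(100,140,5,p); sp=lambda p:o(280,120,5,p)
def loc(P,x,y,z):
    c,s=np.cos(P[2]),np.sin(P[2]); return np.array([P[0]+c*x-s*y,P[1]+s*x+c*y,z])
C=[(W,b((331,164)),(-.133,0,.222)),(W,a((194,515)),(.102,0,.15)),(T,tp((256,197)),(-.133,0,.222)),(S,sp((440,73)),(-.133,0,.222)),(T,tp((626,293)),(.102,0,.15)),(S,sp((60,246)),(.102,0,.15))]
L=[(W,a((112,60)),-1),(W,a((60,315)),-1),(W,a((477,150)),1),(W,a((407,398)),1)]
def res(P,full=False):
    e=[proj(m,loc(P,*q))[0]-uv for m,uv,q in C]
    l=[]
    for m,uv,sg in L:
        X=onz(m,uv,.162)[0]; c,sn=np.cos(P[2]),np.sin(P[2]); d=X[:2]-P[:2]
        l.append((-sn*d[0]+c*d[1]-sg*.0625)*500)
    if full: print(np.round(e,2).tolist(),np.round(l,2))
    return np.r_[np.ravel(e),l]
f=least_squares(res,[.53,.216,-1.8],loss='soft_l1');print(f.x,np.degrees(f.x[2]));res(f.x,True)
print("plunger",loc(f.x,-.133,0,.222),"rim",loc(f.x,.102,0,.15))
for uv in [a((112,60)),a((60,315)),a((477,150)),a((407,398))]: print(onz(W,uv,.162)[0].round(4))
print(onz(W,b((331,164)),.222),onz(W,a((194,515)),.15))
E
python3 fit.py
```

```text
[ 0.53210981  0.21559239 -1.80356104] -103.33643542318023
[[0.35, -0.74], [-0.45, 2.33], [-0.51, -0.26], [-0.37, -1.29], [-0.34, -0.78], [-1.2, 0.79]] [ 0.88  0.73 -0.93 -0.57]
plunger [0.56278872 0.34500569 0.222     ] rim [0.50858161 0.11634308 0.15      ]
[0.4851 0.2805 0.162 ]
[0.4651 0.1975 0.162 ]
[0.6033 0.2529 0.162 ]
[0.584  0.1687 0.162 ]
[[0.56244438 0.34428558 0.222     ]] [[0.50928615 0.12004    0.15      ]]
```

servo_tool(
  commands=[
    {"tx":15,"ty":50,"tz":-20,"ax":0,"ay":0,"az":0,"fingers":1},
    {"tx":25,"ty":90,"tz":-60,"ax":0,"ay":0,"az":0,"fingers":1},
    {"tx":33,"ty":125,"tz":-100,"ax":0,"ay":0,"az":0,"fingers":1},
    {"tx":33,"ty":143,"tz":-140,"ax":0,"ay":0,"az":0,"fingers":1},
    {"tx":33,"ty":143,"tz":-175,"ax":0,"ay":0,"az":0,"fingers":1},
    {"tx":33,"ty":143,"tz":-190,"ax":0,"ay":0,"az":0,"fingers":1},
    {"tx":33,"ty":143,"tz":-190,"ax":0,"ay":0,"az":0,"fingers":1},
  ],
)

```text
t: 2.58
tool_pos: [0.5617, 0.345, 0.2308]
eef_rot: [[1.0, 0.006, -0.001], [0.006, -1.0, -0.001], [-0.001, 0.001, -1.0]]
wrist_force: [-0.2, 0.7, 0.6]
width: 0.0
```

```bash
python3 - <<'E'
from h import *
s=r.observe(); print(s['tool_pos'],s['wrist_force'])
im=eyes.get_image("wrist");cv2.imwrite("pics/w3.png",im[:,:,::-1])
im=eyes.get_image("scene");crop(im,280,420,80,185,5,"pics/s3.png")
E
```

```text
[0.56173098 0.34502279 0.23083488] [-0.21964328  0.67035884  0.59809234]
```

View pics/w3.png

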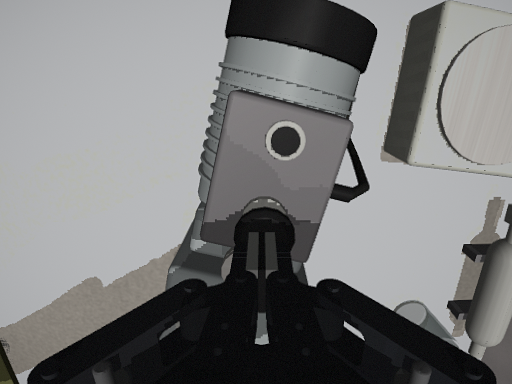

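View pics/s3.png

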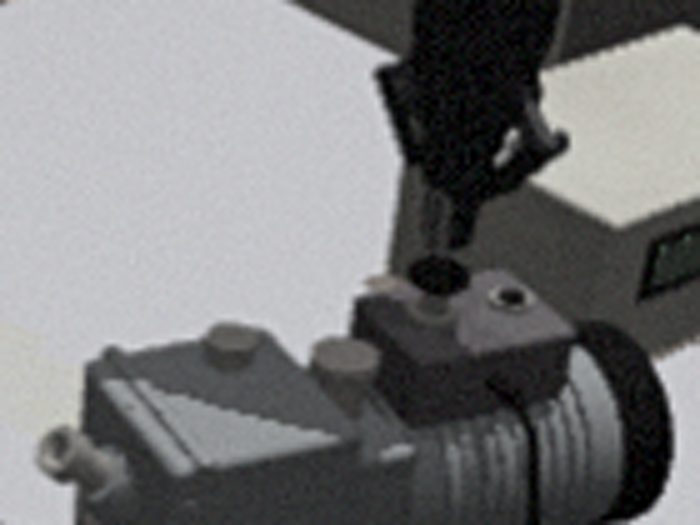

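The closed fingertips stand just above the plunger head, centred in both views: wrist view at (265,235), scene crop at (437,265). Next I press down in small steps.

servo_tool(
  commands=[
    {"tx":0,"ty":0,"tz":-6,"ax":0,"ay":0,"az":0,"fingers":1},
    {"tx":0,"ty":0,"tz":-10,"ax":0,"ay":0,"az":0,"fingers":1},
    {"tx":0,"ty":0,"tz":-13,"ax":0,"ay":0,"az":0,"fingers":1},
    {"tx":0,"ty":0,"tz":-15,"ax":0,"ay":0,"az":0,"fingers":1},
    {"tx":0,"ty":0,"tz":-17,"ax":0,"ay":0,"az":0,"fingers":1},
    {"tx":0,"ty":0,"tz":-17,"ax":0,"ay":0,"az":0,"fingers":1},
  ],
)

```text
t: 3.42
tool_pos: [0.563, 0.3446, 0.2154]
eef_rot: [[1.0, 0.004, 0.001], [0.004, -1.0, 0.001], [0.001, -0.001, -1.0]]
wrist_force: [-2.2, -0.9, 7.5]
width: 0.0001
```

servo_tool(
  commands=[
    {"tx":0,"ty":0,"tz":-2,"ax":0,"ay":0,"az":0,"fingers":1},
    {"tx":0,"ty":0,"tz":-3,"ax":0,"ay":0,"az":0,"fingers":1},
    {"tx":0,"ty":0,"tz":-4,"ax":0,"ay":0,"az":0,"fingers":1},
    {"tx":0,"ty":0,"tz":-4,"ax":0,"ay":0,"az":0,"fingers":1},
  ],
)

```text
t: 3.92
tool_pos: [0.5631, 0.3447, 0.214]
eef_rot: [[1.0, 0.004, 0.002], [0.004, -1.0, 0.002], [0.002, -0.002, -1.0]]
wrist_force: [-5.2, -3.2, 21.3]
width: 0.0
```

Force is 21 N at z = 0.214, well past the 9 N bottom and against the hard stop, so the plunger is fully down. Now I lift off and go to look at the rod.

servo_tool(
  commands=[
    {"tx":0,"ty":0,"tz":0,"ax":0,"ay":0,"az":0,"fingers":1},
    {"tx":0,"ty":0,"tz":30,"ax":0,"ay":0,"az":0,"fingers":1},
    {"tx":0,"ty":-30,"tz":65,"ax":0,"ay":0,"az":0,"fingers":1},
    {"tx":0,"ty":-85,"tz":80,"ax":0,"ay":0,"az":0,"fingers":1},
    {"tx":0,"ty":-145,"tz":85,"ax":0,"ay":0,"az":0,"fingers":0},
    {"tx":0,"ty":-205,"tz":85,"ax":0,"ay":0,"az":0,"fingers":-1},
    {"tx":0,"ty":-265,"tz":85,"ax":0,"ay":0,"az":0,"fingers":-1},
    {"tx":0,"ty":-325,"tz":80,"ax":0,"ay":0,"az":0,"fingers":-1},
  ],
)

```text
t: 4.92
tool_pos: [0.5627, 0.0177, 0.2906]
eef_rot: [[1.0, 0.005, 0.001], [0.005, -1.0, 0.0], [0.001, -0.0, -1.0]]
wrist_force: [1.6, -0.7, -0.6]
width: 0.0722
```

servo_tool(
  commands=[
    {"tx":0,"ty":-60,"tz":0,"ax":0,"ay":0,"az":0,"fingers":-1},
    {"tx":0,"ty":-120,"tz":-10,"ax":0,"ay":0,"az":0,"fingers":-1},
    {"tx":0,"ty":-170,"tz":-30,"ax":0,"ay":0,"az":0,"fingers":-1},
    {"tx":0,"ty":-210,"tz":-50,"ax":0,"ay":0,"az":0,"fingers":-1},
    {"tx":0,"ty":-210,"tz":-50,"ax":0,"ay":0,"az":0,"fingers":-1},
    {"tx":0,"ty":-210,"tz":-50,"ax":0,"ay":0,"az":0,"fingers":-1},
  ],
)

```text
t: 5.68
tool_pos: [0.5628, -0.1894, 0.2402]
eef_rot: [[1.0, 0.005, 0.0], [0.005, -1.0, 0.001], [0.0, -0.001, -1.0]]
wrist_force: [0.2, -0.5, -0.4]
width: 0.0854
```

```bash
python3 wl.py w4
```

```text
5.675 [ 0.5628 -0.1894  0.2402] [[1.0, 0.0052, 0.0001], [0.0052, -1.0, 0.0012], [0.0001, -0.0012, -1.0]] [ 0.17   0.637  0.134  1.663 -0.108  0.848  0.355] 0.0854 [ 0.16 -0.47 -0.43]
```

View pics/w4.png

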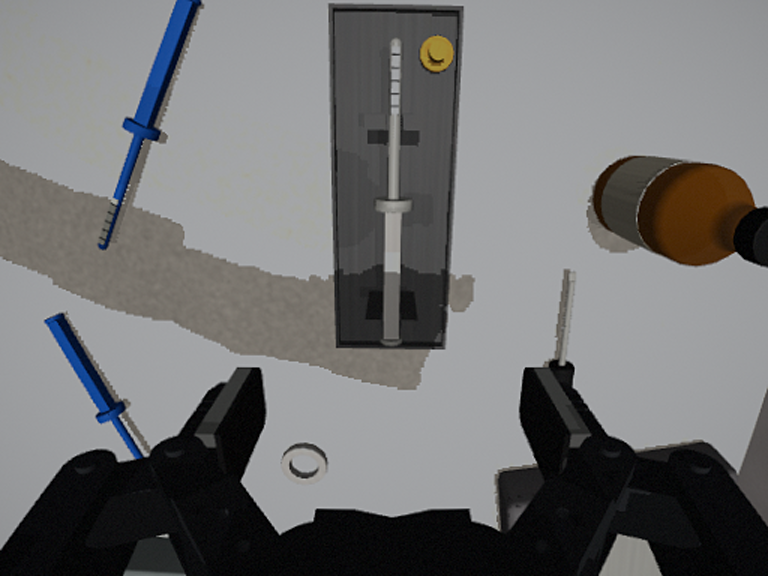

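The steel rod lies in its rest: tip (396,39), collar (393,204), end disc (392,343). Its marks face up.

```bash
python3 - <<'E'
import pickle; from h import *
s,im=pickle.load(open("w4.pkl","rb")); W=model("wrist",s)
q=lambda p:((p[0]+.5)/1.5-.5,(p[1]+.5)/1.5-.5)
for n,p,z in [("tip",(396,39),.06),("collar",(393,203),.06),("discL",(392,341),.066),("notch1",(394,122),.068),("rod1",(397,50),.06),("rod2",(394,190),.06),("h1",(393,215),.066),("h2",(391.5,335),.066)]:
    print(n,onz(W,q(p),z)[0].round(4))
for p in [(330,5),(463,8),(445,347),(337,347)]: print("tray",onz(W,q(p),.012)[0].round(4))
E
```

```text
tip [ 0.5642 -0.0496  0.06  ]
collar [ 0.5628 -0.1568  0.06  ]
discL [ 0.5625 -0.2624  0.066 ]
notch1 [ 0.5631 -0.1018  0.068 ]
rod1 [ 0.5649 -0.0563  0.06  ]
rod2 [ 0.5634 -0.1476  0.06  ]
h1 [ 0.5628 -0.1644  0.066 ]
h2 [ 0.5621 -0.2573  0.066 ]
tray [ 0.5158 -0.0176  0.012 ]
tray [ 0.6138 -0.0191  0.012 ]
tray [ 0.6109 -0.2948  0.012 ]
tray [ 0.5125 -0.2953  0.012 ]
```

servo_tool(
  commands=[
    {"tx":0,"ty":-8,"tz":-50,"ax":0,"ay":0,"az":-0.6,"fingers":-1},
    {"tx":0,"ty":-8,"tz":-100,"ax":0,"ay":0,"az":-0.6,"fingers":-1},
    {"tx":0,"ty":-8,"tz":-145,"ax":0,"ay":0,"az":-0.6,"fingers":-1},
    {"tx":0,"ty":-8,"tz":-180,"ax":0,"ay":0,"az":-0.6,"fingers":-0.5},
    {"tx":0,"ty":-8,"tz":-199,"ax":0,"ay":0,"az":-0.6,"fingers":0},
    {"tx":0,"ty":-8,"tz":-199,"ax":0,"ay":0,"az":-0.6,"fingers":0.3},
    {"tx":0,"ty":-8,"tz":-199,"ax":0,"ay":0,"az":-0.6,"fingers":0.5},
  ],
)

```text
t: 6.6
tool_pos: [0.5638, -0.1985, 0.0428]
eef_rot: [[1.0, -0.006, 0.003], [-0.006, -1.0, -0.001], [0.003, 0.001, -1.0]]
wrist_force: [0.2, 0.5, 0.2]
width: 0.0211
```

```bash
python3 wl.py w5
```

```text
6.6 [ 0.5638 -0.1985  0.0428] [[1.0, -0.0056, 0.0027], [-0.0056, -1.0, -0.0008], [0.0027, 0.0007, -1.0]] [ 0.218  0.923  0.077  1.784 -0.145  0.437  0.39 ] 0.0211 [0.17 0.55 0.17]
```

View pics/w5.png

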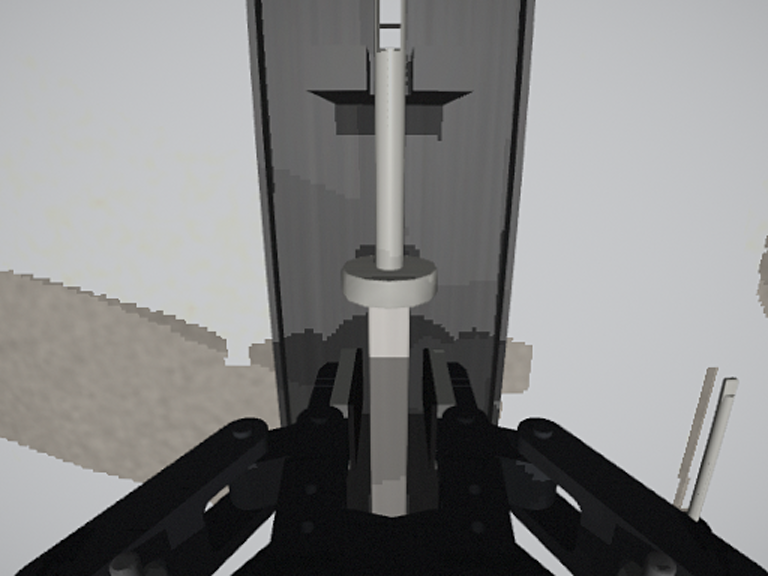

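The fingers straddle the handle, centred to within about 1 mm, and the collar at (390,280) is clear of the pads. I close the fingers.

servo_tool(
  commands=[
    {"tx":0,"ty":0,"tz":0,"ax":0,"ay":0,"az":0,"fingers":1},
    {"tx":0,"ty":0,"tz":0,"ax":0,"ay":0,"az":0,"fingers":1},
    {"tx":0,"ty":0,"tz":0,"ax":0,"ay":0,"az":0,"fingers":1},
    {"tx":0,"ty":0,"tz":0,"ax":0,"ay":0,"az":0,"fingers":1},
  ],
  squeeze=70,
)

```text
t: 7.15
tool_pos: [0.5637, -0.1988, 0.043]
eef_rot: [[1.0, -0.006, 0.003], [-0.006, -1.0, -0.001], [0.003, 0.001, -1.0]]
wrist_force: [-0.4, 1.0, 6.7]
width: 0.0104
```

servo_tool(
  commands=[
    {"tx":0,"ty":0,"tz":10,"ax":0,"ay":0,"az":0,"fingers":1},
    {"tx":0,"ty":0,"tz":30,"ax":0,"ay":0,"az":0,"fingers":1},
    {"tx":0,"ty":0,"tz":70,"ax":0,"ay":0,"az":0,"fingers":1},
    {"tx":0,"ty":0,"tz":120,"ax":0,"ay":0,"az":0,"fingers":1},
    {"tx":0,"ty":0,"tz":170,"ax":0,"ay":0,"az":0,"fingers":1},
    {"tx":0,"ty":0,"tz":210,"ax":0,"ay":0,"az":0,"fingers":1},
    {"tx":0,"ty":0,"tz":220,"ax":0,"ay":0,"az":0,"fingers":1},
    {"tx":0,"ty":0,"tz":220,"ax":0,"ay":0,"az":0,"fingers":1},
  ],
)

```text
t: 8.15
tool_pos: [0.5623, -0.1983, 0.2617]
eef_rot: [[1.0, -0.006, 0.001], [-0.006, -1.0, -0.0], [0.001, 0.0, -1.0]]
wrist_force: [-0.0, 0.4, -1.8]
width: 0.0107
```

```bash
python3 wl.py w6; python3 - <<'E'
from h import *
im=eyes.get_image("scene");crop(im,130,290,130,250,5,"pics/s6.png")
E
```

```text
8.15 [ 0.5623 -0.1983  0.2617] [[1.0, -0.0059, 0.0005], [-0.0059, -1.0, -0.0], [0.0005, 0.0, -1.0]] [ 0.178  0.616  0.146  1.631 -0.108  0.902  0.358] 0.0107 [-0.01  0.4  -1.84]
```

View pics/w6.png

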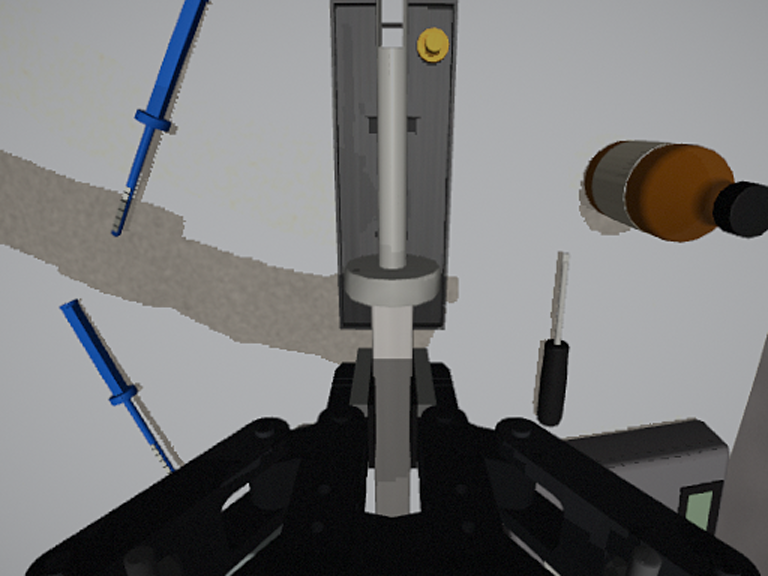

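View pics/s6.png

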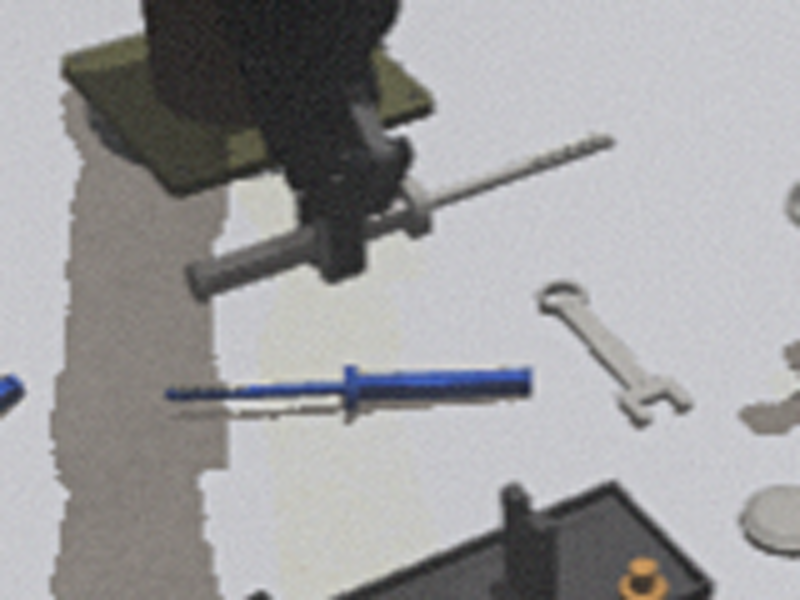

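```bash
cat > rodfit.py <<'E'
from h import *
import pickle,sys
m=eyes.camera_model("wrist"); Tc=m['T_tool_cam']; C=(m['K'],m['k1'],Tc[:3,3],Tc[:3,:3])
def draw(im,x0,y0,z0,yaw=0,pitch=0):
    # rod dir -tool y
    from scipy.spatial.transform import Rotation as Ro
    R=Ro.from_euler('zx',[yaw,pitch],degrees=True).as_matrix()
    im=cv2.resize(im[:,:,::-1],(768,576),interpolation=cv2.INTER_CUBIC).copy()
    t=np.linspace(0,2*np.pi,60)
    for rx,rad in [(0,.014),(-.008,.014),(0,.004),(.07,.004),(.05,.004),(.03,.004)]:
        P=np.c_[rad*np.cos(t),np.full(60,-rx),rad*np.sin(t)]@R.T+[x0,y0,z0]
        uv=(proj(C,P)+.5)*1.5-.5
        cv2.polylines(im,[np.int32(uv.round())],True,(0,0,255) if rx==0 else (0,255,0),1)
    return im
if __name__=="__main__":
    s,im=pickle.load(open(sys.argv[1]+".pkl","rb"))
    o=draw(im,*map(float,sys.argv[3:]))
    c=o[0:380,290:500]; cv2.imwrite(sys.argv[2],cv2.resize(c,None,fx=1.5,fy=1.5))
E
python3 rodfit.py w6 pics/rf1.png 0 -0.0465 -0.017
```

View pics/rf1.png

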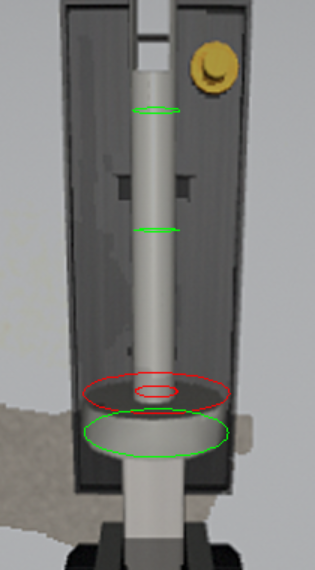

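```bash
python3 rodfit.py w6 pics/rf2.png -0.0005 -0.0455 -0.0135
```

```text
(no output)
```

View pics/rf2.png

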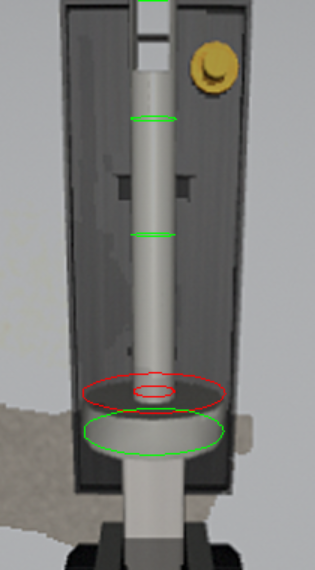

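```bash
cat > plan.py <<'E'
from h import *
from scipy.spatial.transform import Rotation as Ro
RIM=np.array([.5090,.1172,.150]); YAW=np.radians(-103.3); EL=np.radians(40)
OFF=np.array([-.0005,-.0455,-.0155])
def des(depth,RIM=RIM,YAW=YAW,EL=EL):
    xp=np.array([np.cos(YAW),np.sin(YAW),0]); zn=xp*np.cos(EL)+np.array([0,0,np.sin(EL)])
    y=zn; x=np.array([-xp[1],xp[0],0]); z=np.cross(x,y)
    R=np.c_[x,y,z]
    tip_out=-depth # depth of tip below rim plane
    stop=RIM+zn*(.105-depth)
    return stop-R@OFF,R,zn
def delta(p,R,s=None):
    s=s or r.observe()
    return (p-s['tool_pos'])*1e3, np.degrees(Ro.from_matrix(R@s['eef_rot'].T).as_rotvec())
if __name__=="__main__":
    import sys
    s=r.observe(); print(s['t'],s['wrist_force'].round(2),s['joint_positions'].round(2),s['width'])
    for dmm in map(float,sys.argv[1:]):
        p,R,zn=des(dmm/1e3); dp,da=delta(p,R,s); print(dmm,p.round(4),"shift",dp.round(1),"turn",da.round(2),np.linalg.norm(da).round(2))
    tip=s['tool_pos']+s['eef_rot']@(OFF+[0,-.105,0]); print("tip now",tip.round(4),"rod dir",(-s['eef_rot'][:,1]).round(4))
    p,R,zn=des(0); v=tip-RIM; print("tip rel rim: along",(v@zn*1e3).round(1),"side",(v@R[:,0]*1e3).round(1),"perp",(v@-R[:,2]*1e3).round(1),"angerr",delta(p,R,s)[1].round(2))
E
python3 plan.py -80 -40 0 100
```

```text
8.25 [-0.23  0.22 -1.58] [ 0.18  0.62  0.15  1.63 -0.11  0.9   0.36] 0.010453448861927893
-80.0 [ 0.4666 -0.0644  0.2863] shift [-94.8 133.5  26.5] turn [-39.88   4.6  -12.37] 42.0
-40.0 [ 0.4736 -0.0346  0.2606] shift [-87.8 163.3   0.8] turn [-39.88   4.6  -12.37] 42.0
0.0 [ 0.4807 -0.0048  0.2349] shift [-80.7 193.1 -25. ] turn [-39.88   4.6  -12.37] 42.0
100.0 [0.4983 0.0697 0.1706] shift [-63.1 267.7 -89.2] turn [-39.88   4.6  -12.37] 42.0
tip now [ 0.5618 -0.0474  0.2755] rod dir [0.0059 1.     0.001 ]
tip rel rim: along 194.1 side 89.3 perp 0.9 angerr [-39.88   4.6  -12.37]
```

servo_tool(
  commands=[
    {"tx":-15,"ty":15,"tz":15,"ax":-6.65,"ay":0.77,"az":-2.06,"fingers":1},
    {"tx":-35,"ty":40,"tz":30,"ax":-13.29,"ay":1.53,"az":-4.12,"fingers":1},
    {"tx":-55,"ty":70,"tz":35,"ax":-19.94,"ay":2.3,"az":-6.19,"fingers":1},
    {"tx":-75,"ty":100,"tz":35,"ax":-26.59,"ay":3.07,"az":-8.25,"fingers":1},
    {"tx":-90,"ty":125,"tz":30,"ax":-33.23,"ay":3.83,"az":-10.31,"fingers":1},
    {"tx":-95,"ty":133,"tz":27,"ax":-39.88,"ay":4.6,"az":-12.37,"fingers":1},
    {"tx":-95,"ty":133,"tz":27,"ax":-39.88,"ay":4.6,"az":-12.37,"fingers":1},
    {"tx":-95,"ty":133,"tz":27,"ax":-39.88,"ay":4.6,"az":-12.37,"fingers":1},
  ],
)

```text
t: 9.25
tool_pos: [0.4672, -0.067, 0.2885]
eef_rot: [[0.973, -0.177, -0.147], [-0.23, -0.745, -0.627], [0.002, 0.644, -0.765]]
wrist_force: [0.2, 0.3, -0.6]
width: 0.0103
```

```bash
python3 plan.py -40 ; python3 wl.py w7; python3 - <<'E'
from h import *
im=eyes.get_image("scene");cv2.imwrite("pics/s7full.png",im[:,:,::-1]);crop(im,200,360,100,220,5,"pics/s7.png")
im=eyes.get_image("top");cv2.imwrite("pics/t7full.png",im[:,:,::-1]);crop(im,190,310,150,240,6,"pics/t7.png")
E
```

```text
9.25 [ 0.19  0.3  -0.56] [-0.71  0.68  0.62  1.89  0.32  0.99 -0.61] 0.010309557485244527
-40.0 [ 0.4736 -0.0346  0.2606] shift [  6.5  32.3 -27.9] turn [ 0.09  0.09 -0.01] 0.13
tip now [0.4956 0.0549 0.2035] rod dir [ 0.1772  0.7446 -0.6436]
tip rel rim: along 83.1 side 1.3 perp 0.0 angerr [ 0.09  0.09 -0.01]
9.25 [ 0.4672 -0.067   0.2885] [[0.9732, -0.1772, -0.1466], [-0.2299, -0.7446, -0.6267], [0.0019, 0.6436, -0.7653]] [-0.713  0.68   0.615  1.886  0.323  0.986 -0.611] 0.0103 [ 0.19  0.3  -0.56]
```

View pics/w7.png

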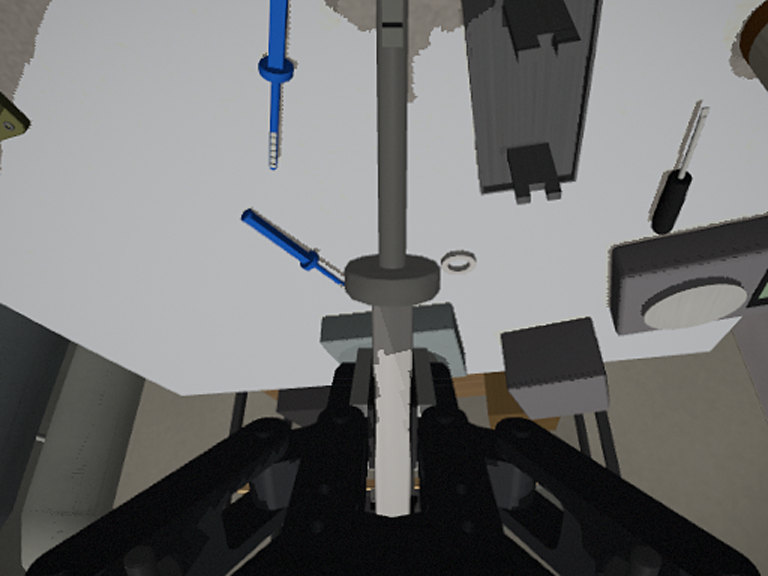

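View pics/s7.png

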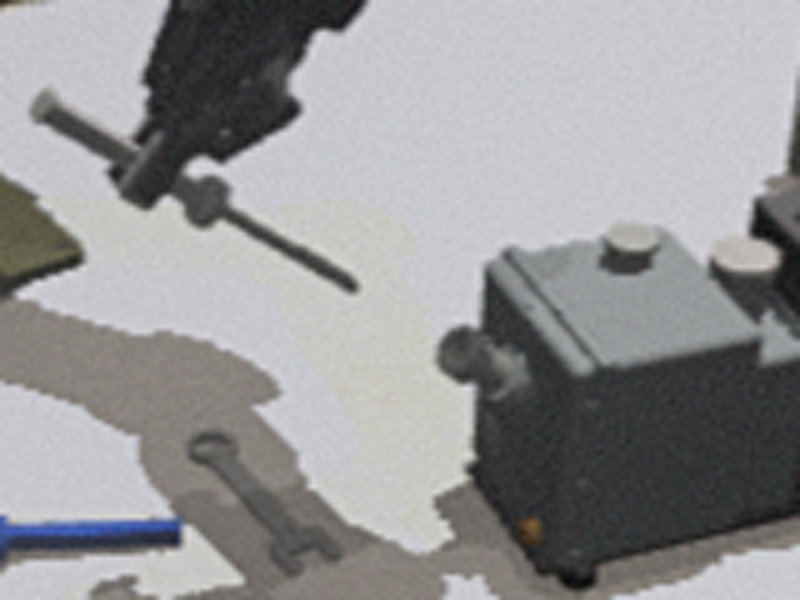

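View pics/t7.png

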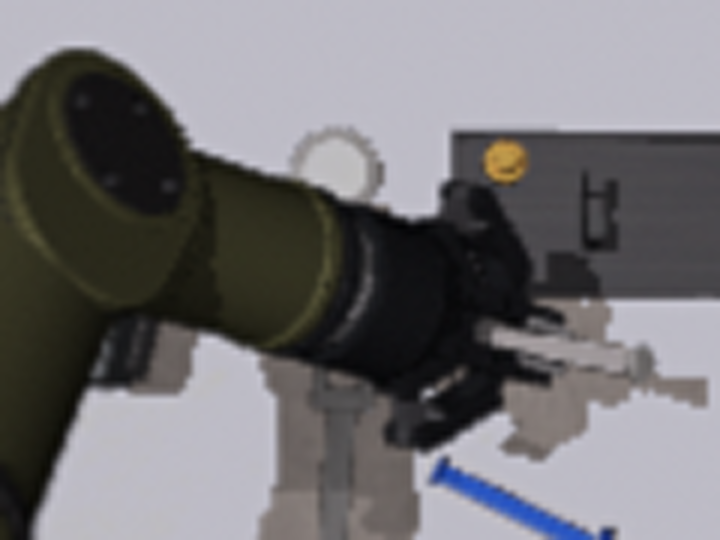

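The tool reached the tilted pose. In the scene crop the rod runs from its collar at (205,200) to its tip at (356,288), in line with the rim at (458,352). I'll check the prediction against these pixels.

```bash
python3 - <<'E'
from plan import *
s=r.observe(); S=model("scene"); T=model("top")
tip=s['tool_pos']+s['eef_rot']@(OFF+[0,-.105,0]); stop=s['tool_pos']+s['eef_rot']@OFF
end=s['tool_pos']+s['eef_rot']@(OFF+[0,.112,0])
f=lambda P:((proj(S,P)[0]-[200,100]+.5)*5-.5).round(1)
print("tip",f(tip),"stop",f(stop),"end",f(end),"rim",f(RIM))
g=lambda P:((proj(T,P)[0]-[190,150]+.5)*6-.5).round(1)
print("end top",g(end))
for w in [np.array([.01,0,0]),np.array([0,.01,0]),np.array([0,0,.01])]: print(f(tip+w)-f(tip))
E
```

```text
tip [352.8 290.6] stop [208.3 207. ] end [ 35.5 107.1] rim [455.7 349.8]
end top [647.6 364.4]
[10.8  8.4]
[15.2 -5.5]
[  0.4 -15.9]
```

```bash
python3 plan.py -12
```

```text
9.4 [ 1.4   0.3  -1.89] [-0.71  0.68  0.62  1.89  0.32  0.99 -0.61] 0.010175918534432483
-12.0 [ 0.4786 -0.0138  0.2426] shift [ 11.3  53.7 -46.5] turn [0.03 0.21 0.11] 0.24
tip now [0.4961 0.0545 0.2043] rod dir [ 0.18    0.7448 -0.6426]
tip rel rim: along 83.9 side 1.9 perp 0.4 angerr [0.03 0.21 0.11]
```

servo_tool(
  commands=[
    {"tx":3,"ty":14,"tz":-13,"ax":0,"ay":0.1,"az":0.1,"fingers":1},
    {"tx":6,"ty":28,"tz":-25,"ax":0,"ay":0.1,"az":0.1,"fingers":1},
    {"tx":9,"ty":42,"tz":-38,"ax":0,"ay":0.1,"az":0.1,"fingers":1},
    {"tx":11,"ty":53,"tz":-48,"ax":0,"ay":0.1,"az":0.1,"fingers":1},
    {"tx":11,"ty":53,"tz":-48,"ax":0,"ay":0.1,"az":0.1,"fingers":1},
    {"tx":11,"ty":53,"tz":-48,"ax":0,"ay":0.1,"az":0.1,"fingers":1},
  ],
)

```text
t: 10.15
tool_pos: [0.4785, -0.013, 0.2407]
eef_rot: [[0.974, -0.174, -0.146], [-0.227, -0.744, -0.628], [0.001, 0.645, -0.765]]
wrist_force: [0.3, -0.8, -1.2]
width: 0.0104
```

```bash
python3 plan.py 0 ; python3 wl.py w8; python3 - <<'E'
from h import *
ims=[eyes.get_image("scene").astype(float) for _ in range(3)]
im=np.uint8(np.mean(ims,0)); cv2.imwrite("pics/s8full.png",im[:,:,::-1])
crop(im,230,330,125,200,8,"pics/s8.png")
E
```

```text
10.15 [ 0.31 -0.82 -1.15] [-0.76  0.78  0.57  1.85  0.26  0.97 -0.68] 0.01043118969164577
0.0 [ 0.4807 -0.0048  0.2349] shift [ 2.2  8.2 -5.8] turn [ 0.15  0.03 -0.17] 0.23
tip now [0.5065 0.1089 0.1555] rod dir [ 0.1744  0.7444 -0.6446]
tip rel rim: along 10.2 side -0.5 perp -1.4 angerr [ 0.15  0.03 -0.17]
10.15 [ 0.4785 -0.013   0.2407] [[0.9738, -0.1744, -0.1457], [-0.2272, -0.7444, -0.6279], [0.0011, 0.6446, -0.7645]] [-0.761  0.778  0.573  1.849  0.262  0.975 -0.677] 0.0104 [ 0.31 -0.82 -1.15]
```

View pics/s8.png

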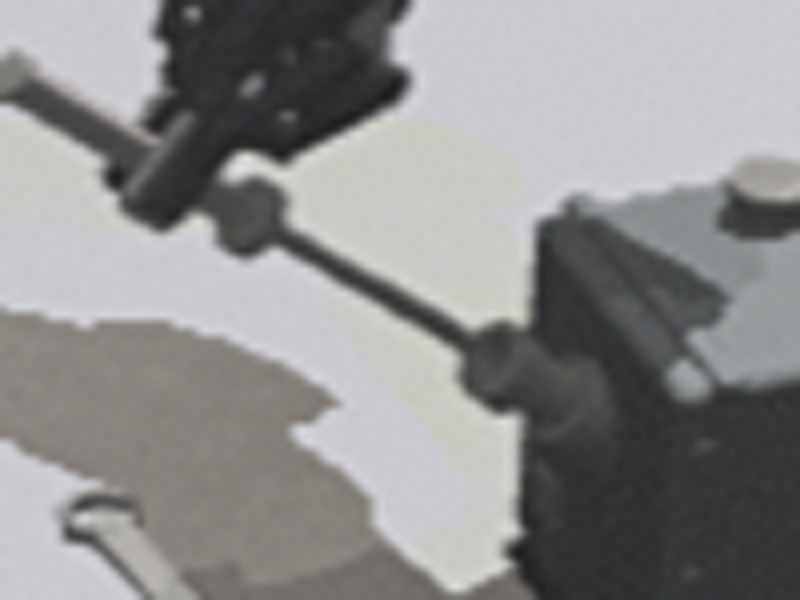

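View pics/w8.png

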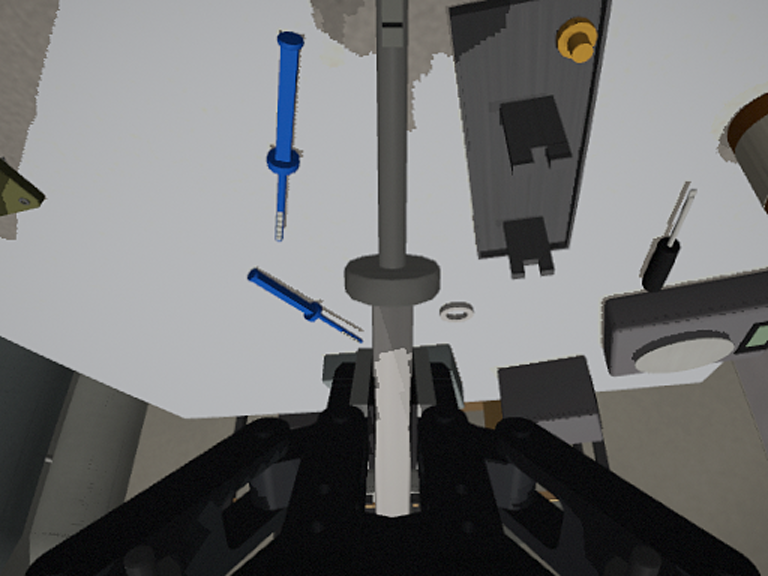

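```bash
cat > ov.py <<'E'
from plan import *
import sys
def ov(src,dst,x0,y0,f,w,h,rim,dperp=0,dside=0):
    s=r.observe(); S=model("scene"); im=cv2.imread(src)
    im=cv2.resize(im[y0:y0+h,x0:x0+w],None,fx=f,fy=f,interpolation=cv2.INTER_CUBIC)
    p,R,zn=des(0,RIM=rim); t=np.linspace(0,2*np.pi,60)
    g=lambda P:np.int32((((proj(S,P)-[x0,y0]+.5)*f-.5)).round())
    for rad,c,back in [(.0155,(0,0,255),0),(.0105,(0,160,255),0)]:
        P=rim-zn*back+rad*(np.cos(t)[:,None]*R[:,0]+np.sin(t)[:,None]*R[:,2]); cv2.polylines(im,[g(P)],True,c,1)
    cv2.polylines(im,[g(np.array([rim+zn*.1,rim-zn*.04]))],False,(0,0,255),1)
    E=s['eef_rot']; st=s['tool_pos']+E@OFF+E[:,0]*dside-E[:,2]*dperp
    for k in (-.004,.004):
        cv2.polylines(im,[g(np.array([st,st-E[:,1]*.105])+0)],False,(0,255,0),1)
    cv2.imwrite(dst,im)
if __name__=="__main__": ov("pics/s8full.png","pics/o8.png",230,125,8,100,75,RIM)
E
python3 ov.py
```

```text
(no output)
```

View pics/o8.png

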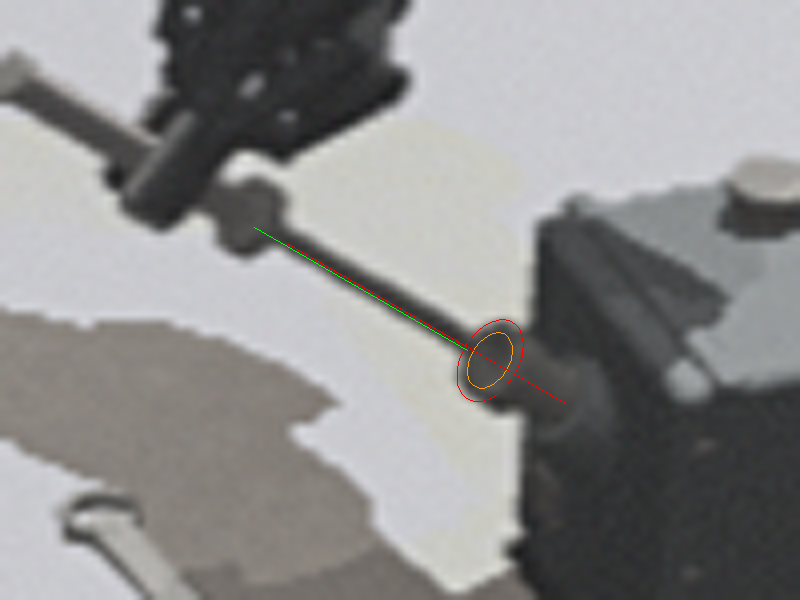

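```bash
sed -i 's/^OFF=.*/OFF=np.array([-.0005,-.0455,-.019])/; s/^RIM=.*/RIM=np.array([.5089,.1167,.1494]); YAW=np.radians(-103.3); EL=np.radians(40)/' plan.py; python3 plan.py -8 0 15
```

```text
10.35 [-0.3  -0.21 -2.26] [-0.76  0.78  0.57  1.85  0.26  0.97 -0.68] 0.01049421158417948
-8.0 [ 0.4786 -0.0135  0.2367] shift [ 0.1 -0.5 -4. ] turn [ 0.09  0.06 -0.15] 0.19
0.0 [ 0.4801 -0.0075  0.2316] shift [ 1.5  5.4 -9.2] turn [ 0.09  0.06 -0.15] 0.19
15.0 [0.4827 0.0037 0.2219] shift [  4.2  16.6 -18.8] turn [ 0.09  0.06 -0.15] 0.19
tip now [0.5071 0.1112 0.1584] rod dir [ 0.1749  0.7449 -0.6438]
tip rel rim: along 10.2 side -0.5 perp 3.2 angerr [ 0.09  0.06 -0.15]
```

servo_tool(
  commands=[
    {"tx":0,"ty":-0.5,"tz":-4,"ax":0.1,"ay":0.1,"az":-0.1,"fingers":1},
    {"tx":0.8,"ty":2.5,"tz":-6.5,"ax":0.1,"ay":0.1,"az":-0.1,"fingers":1},
    {"tx":1.5,"ty":5.4,"tz":-9.2,"ax":0.1,"ay":0.1,"az":-0.1,"fingers":1},
    {"tx":2.4,"ty":9,"tz":-12.4,"ax":0.1,"ay":0.1,"az":-0.1,"fingers":1},
    {"tx":3.3,"ty":13,"tz":-15.6,"ax":0.1,"ay":0.1,"az":-0.1,"fingers":1},
    {"tx":4.2,"ty":16.6,"tz":-18.8,"ax":0.1,"ay":0.1,"az":-0.1,"fingers":1},
    {"tx":4.2,"ty":16.6,"tz":-18.8,"ax":0.1,"ay":0.1,"az":-0.1,"fingers":1},
  ],
)

```text
t: 11.22
tool_pos: [0.4829, 0.0046, 0.2212]
eef_rot: [[0.974, -0.173, -0.148], [-0.227, -0.746, -0.626], [-0.002, 0.643, -0.766]]
wrist_force: [0.2, -0.5, -1.2]
width: 0.0103
```

```bash
python3 plan.py 15 30; python3 - <<'E'
from h import *
im=np.uint8(np.mean([eyes.get_image("scene").astype(float) for _ in range(2)],0)); cv2.imwrite("pics/s9full.png",im[:,:,::-1])
from ov import *
ov("pics/s9full.png","pics/o9.png",230,125,8,100,75,RIM)
E
```

```text
11.225 [ 0.17 -0.45 -1.23] [-0.77  0.82  0.56  1.83  0.24  0.97 -0.7 ] 0.010336934500974317
15.0 [0.4827 0.0037 0.2219] shift [-0.2 -0.9  0.8] turn [-0.01 -0.1  -0.15] 0.18
30.0 [0.4853 0.0149 0.2123] shift [ 2.5 10.3 -8.9] turn [-0.01 -0.1  -0.15] 0.18
tip now [0.5112 0.1289 0.139 ] rod dir [ 0.1732  0.7461 -0.643 ]
tip rel rim: along -16.2 side -0.5 perp -0.0 angerr [-0.01 -0.1  -0.15]
```

View pics/o9.png

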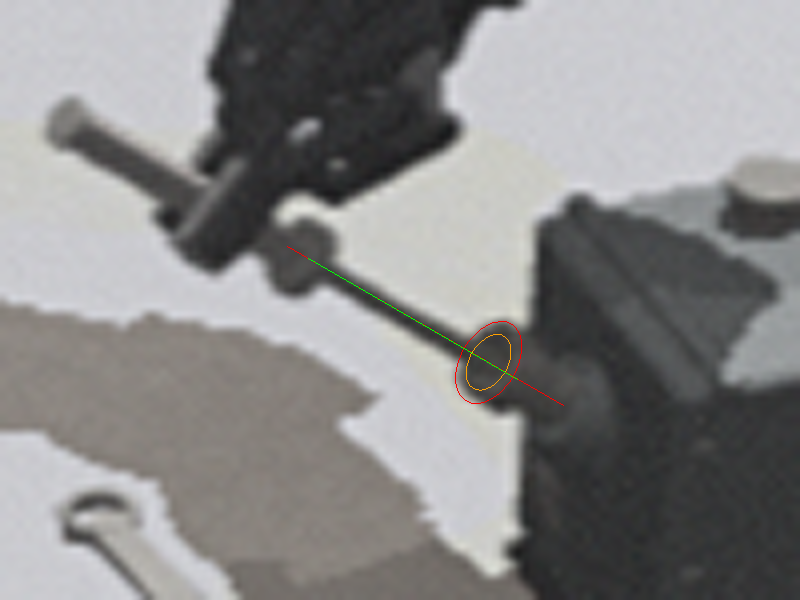

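No contact force so far, and the rod enters the rim at about (480,352). I continue gently.

servo_tool(
  commands=[
    {"tx":0.4,"ty":2,"tz":-3,"ax":0,"ay":0,"az":-0.1,"fingers":1},
    {"tx":1.1,"ty":5,"tz":-5.5,"ax":0,"ay":0,"az":-0.1,"fingers":1},
    {"tx":1.8,"ty":8,"tz":-8,"ax":0,"ay":0,"az":-0.1,"fingers":1},
    {"tx":2.5,"ty":11,"tz":-10.5,"ax":0,"ay":0,"az":-0.1,"fingers":1},
    {"tx":3.2,"ty":14,"tz":-13,"ax":0,"ay":0,"az":-0.1,"fingers":1},
    {"tx":3.9,"ty":17,"tz":-15.5,"ax":0,"ay":0,"az":-0.1,"fingers":1},
    {"tx":3.9,"ty":17,"tz":-15.5,"ax":0,"ay":0,"az":-0.1,"fingers":1},
  ],
)

```text
t: 12.2
tool_pos: [0.4867, 0.0215, 0.2058]
eef_rot: [[0.973, -0.175, -0.149], [-0.229, -0.746, -0.626], [-0.002, 0.643, -0.766]]
wrist_force: [-0.2, 0.2, -1.2]
width: 0.0105
```

```bash
python3 plan.py 40 55 70; python3 wl.py w10
```

```text
12.2 [-0.22  0.21 -1.17] [-0.78  0.85  0.54  1.81  0.22  0.97 -0.71] 0.01045945581061713
40.0 [0.4871 0.0223 0.2059] shift [0.4 0.8 0.1] turn [-0.01 -0.09 -0.04] 0.1
55.0 [0.4897 0.0335 0.1962] shift [ 3.  12.  -9.5] turn [-0.01 -0.09 -0.04] 0.1
70.0 [0.4924 0.0447 0.1866] shift [  5.6  23.2 -19.2] turn [-0.01 -0.09 -0.04] 0.1
tip now [0.5154 0.1458 0.1235] rod dir [ 0.1747  0.7457 -0.6429]
tip rel rim: along -39.4 side -0.4 perp -0.7 angerr [-0.01 -0.09 -0.04]
12.2 [0.4867 0.0215 0.2058] [[0.9733, -0.1747, -0.1486], [-0.2293, -0.7457, -0.6255], [-0.0016, 0.6429, -0.7659]] [-0.783  0.848  0.543  1.808  0.219  0.973 -0.713] 0.0105 [-0.22  0.21 -1.17]
```

View pics/w10.png

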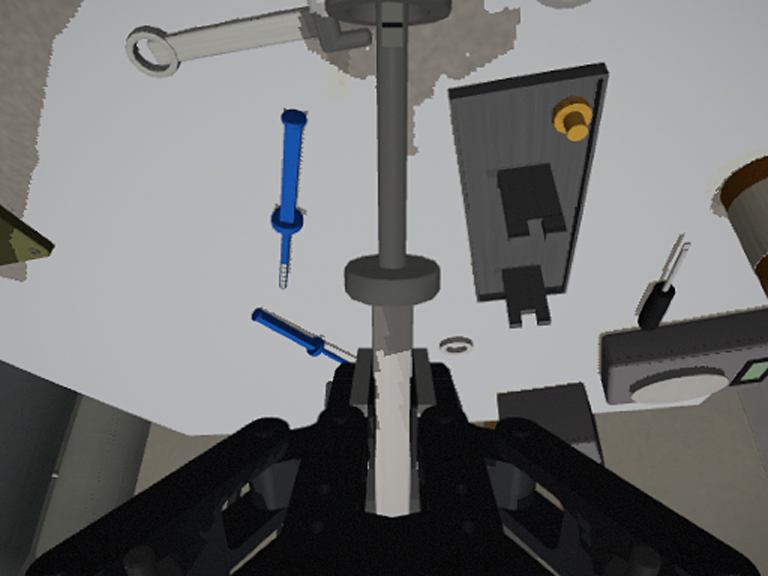

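The rim is now visible at the top of the wrist view, spanning columns 327–452 (centre 390). The rod at 392 is centred in it, with about 40 mm inserted and no force.

servo_tool(
  commands=[
    {"tx":0.7,"ty":3.1,"tz":-2.6,"ax":0,"ay":0,"az":0,"fingers":1},
    {"tx":1.4,"ty":6.2,"tz":-5.2,"ax":0,"ay":0,"az":0,"fingers":1},
    {"tx":2.1,"ty":9.3,"tz":-7.9,"ax":0,"ay":0,"az":0,"fingers":1},
    {"tx":2.8,"ty":12.4,"tz":-10.5,"ax":0,"ay":0,"az":0,"fingers":1},
    {"tx":3.6,"ty":15.5,"tz":-13.1,"ax":0,"ay":0,"az":0,"fingers":1},
    {"tx":4.3,"ty":18.6,"tz":-15.8,"ax":0,"ay":0,"az":0,"fingers":1},
    {"tx":5,"ty":21.7,"tz":-18.4,"ax":0,"ay":0,"az":0,"fingers":1},
    {"tx":5,"ty":21.7,"tz":-18.4,"ax":0,"ay":0,"az":0,"fingers":1},
  ],
)

```text
t: 13.25
tool_pos: [0.4917, 0.0433, 0.1873]
eef_rot: [[0.973, -0.175, -0.149], [-0.229, -0.746, -0.625], [-0.002, 0.643, -0.766]]
wrist_force: [0.0, -0.6, -2.0]
width: 0.0105
```

```bash
python3 plan.py 85 95 105; python3 wl.py w11
```

```text
13.25 [ 0.   -0.64 -2.05] [-0.8   0.89  0.53  1.78  0.2   0.98 -0.73] 0.01052789563068717
85.0 [0.495  0.0559 0.1769] shift [  3.4  12.6 -10.4] turn [-0.01 -0.09 -0.04] 0.1
95.0 [0.4968 0.0633 0.1705] shift [  5.1  20.1 -16.8] turn [-0.01 -0.09 -0.04] 0.1
105.0 [0.4986 0.0708 0.1641] shift [  6.9  27.5 -23.3] turn [-0.01 -0.09 -0.04] 0.1
tip now [0.5203 0.1675 0.1051] rod dir [ 0.1747  0.7458 -0.6429]
tip rel rim: along -68.3 side -0.6 perp -0.4 angerr [-0.01 -0.09 -0.04]
13.25 [0.4917 0.0433 0.1873] [[0.9733, -0.1747, -0.1487], [-0.2294, -0.7458, -0.6255], [-0.0017, 0.6429, -0.7659]] [-0.799  0.887  0.527  1.776  0.196  0.982 -0.734] 0.0105 [ 0.   -0.64 -2.05]
```

View pics/w11.png

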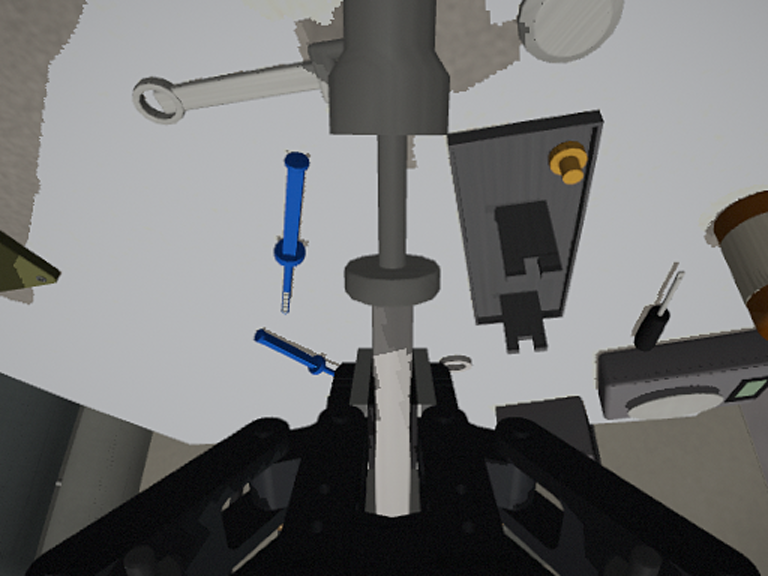

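About 68 mm is in. The rim (330–448, row 134) is within 1 mm of centred on the rod, and there is no contact. I continue slowly.

servo_tool(
  commands=[
    {"tx":0.4,"ty":3.2,"tz":-2.6,"ax":0,"ay":0,"az":0,"fingers":1},
    {"tx":1.1,"ty":6.3,"tz":-5.2,"ax":0,"ay":0,"az":0,"fingers":1},
    {"tx":1.8,"ty":9.4,"tz":-7.9,"ax":0,"ay":0,"az":0,"fingers":1},
    {"tx":2.5,"ty":12.5,"tz":-10.5,"ax":0,"ay":0,"az":0,"fingers":1},
    {"tx":3.2,"ty":15.6,"tz":-13.1,"ax":0,"ay":0,"az":0,"fingers":1},
    {"tx":3.9,"ty":18.7,"tz":-15.8,"ax":0,"ay":0,"az":0,"fingers":1},
    {"tx":4.4,"ty":20.9,"tz":-17.7,"ax":0,"ay":0,"az":0,"fingers":1},
    {"tx":4.4,"ty":20.9,"tz":-17.7,"ax":0,"ay":0,"az":0,"fingers":1},
  ],
)

```text
t: 14.3
tool_pos: [0.4961, 0.064, 0.1697]
eef_rot: [[0.973, -0.175, -0.149], [-0.23, -0.746, -0.626], [-0.001, 0.643, -0.766]]
wrist_force: [1.1, 1.4, -1.3]
width: 0.0105
```

```bash
python3 plan.py 100 105; python3 wl.py w12
```

```text
14.3 [ 1.06  1.36 -1.29] [-0.81  0.92  0.51  1.74  0.17  0.99 -0.75] 0.010515120049959538
100.0 [0.4977 0.0671 0.1673] shift [ 1.6  3.1 -2.4] turn [-0.01 -0.09 -0.03] 0.09
105.0 [0.4986 0.0708 0.1641] shift [ 2.5  6.8 -5.6] turn [-0.01 -0.09 -0.03] 0.09
tip now [0.5248 0.1882 0.0875] rod dir [ 0.1749  0.7457 -0.6429]
tip rel rim: along -95.9 side -1.0 perp -0.3 angerr [-0.01 -0.09 -0.03]
14.3 [0.4961 0.064  0.1697] [[0.9733, -0.1749, -0.1487], [-0.2295, -0.7457, -0.6255], [-0.0015, 0.6429, -0.7659]] [-0.813  0.924  0.513  1.743  0.174  0.992 -0.753] 0.0105 [ 1.06  1.36 -1.29]
```

View pics/w12.png

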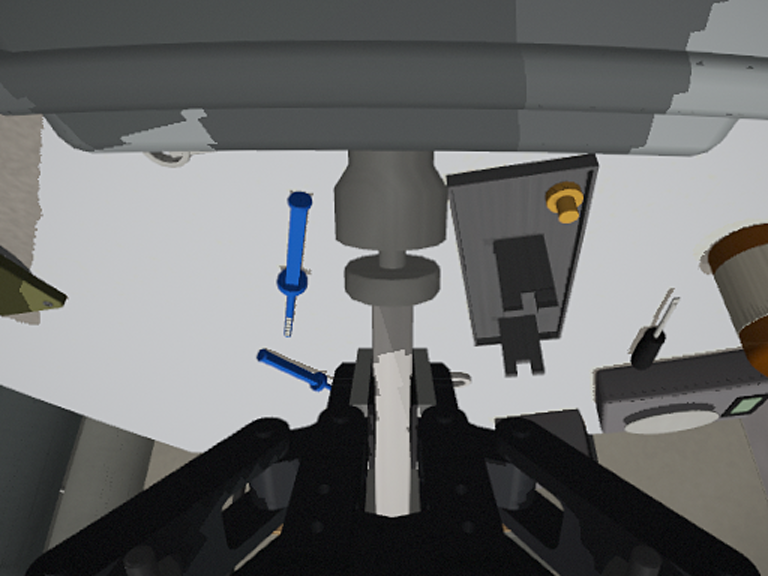

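servo_tool(
  commands=[
    {"tx":0.3,"ty":1.1,"tz":-0.9,"ax":0,"ay":0,"az":0,"fingers":1},
    {"tx":0.6,"ty":2.2,"tz":-1.9,"ax":0,"ay":0,"az":0,"fingers":1},
    {"tx":0.9,"ty":3.4,"tz":-2.9,"ax":0,"ay":0,"az":0,"fingers":1},
    {"tx":1.1,"ty":4.5,"tz":-3.9,"ax":0,"ay":0,"az":0,"fingers":1},
    {"tx":1.1,"ty":4.5,"tz":-3.9,"ax":0,"ay":0,"az":0,"fingers":1},
  ],
)

```text
t: 14.98
tool_pos: [0.4972, 0.0684, 0.1659]
eef_rot: [[0.973, -0.175, -0.149], [-0.23, -0.746, -0.625], [-0.001, 0.643, -0.766]]
wrist_force: [-0.1, 0.1, -1.5]
width: 0.0105
```

```bash
python3 plan.py 105; python3 wl.py w13; python3 - <<'E'
import cv2
im=cv2.imread("pics/w13.png"); cv2.imwrite("pics/w13c.png",cv2.resize(im[140:340,290:500],None,fx=3,fy=3))
E
```

```text
14.975 [-0.12  0.06 -1.48] [-0.82  0.93  0.51  1.73  0.17  0.99 -0.76] 0.010467899357427755
105.0 [0.4986 0.0708 0.1641] shift [ 1.4  2.3 -1.8] turn [-0.01 -0.08 -0.02] 0.09
tip now [0.5259 0.1927 0.0837] rod dir [ 0.175   0.7457 -0.6429]
tip rel rim: along -101.9 side -1.0 perp -0.3 angerr [-0.01 -0.08 -0.02]
14.975 [0.4972 0.0684 0.1659] [[0.9733, -0.175, -0.1487], [-0.2296, -0.7457, -0.6255], [-0.0014, 0.6429, -0.766]] [-0.816  0.933  0.51   1.735  0.169  0.994 -0.757] 0.0105 [-0.12  0.06 -1.48]
```

View pics/w13c.png

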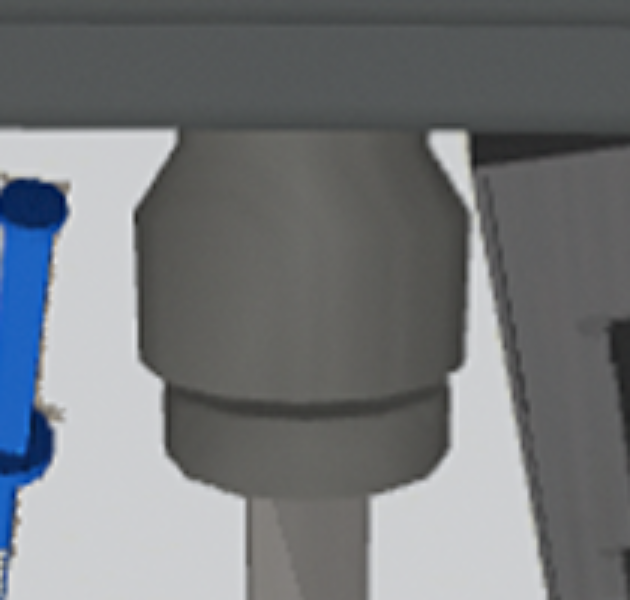

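Collar and rim are 2–3 mm apart and parallel, still without force. I close the last gap in 1 mm steps.

servo_tool(
  commands=[
    {"tx":0.2,"ty":0.8,"tz":-0.6,"ax":0,"ay":0,"az":0,"fingers":1},
    {"tx":0.4,"ty":1.5,"tz":-1.3,"ax":0,"ay":0,"az":0,"fingers":1},
    {"tx":0.5,"ty":2.2,"tz":-1.9,"ax":0,"ay":0,"az":0,"fingers":1},
    {"tx":0.5,"ty":2.2,"tz":-1.9,"ax":0,"ay":0,"az":0,"fingers":1},
  ],
)

```text
t: 15.52
tool_pos: [0.4977, 0.0703, 0.1642]
eef_rot: [[0.973, -0.175, -0.149], [-0.23, -0.745, -0.626], [-0.001, 0.643, -0.766]]
wrist_force: [0.4, -0.6, -0.2]
width: 0.0104
```

servo_tool(
  commands=[
    {"tx":0.1,"ty":0.6,"tz":-0.5,"ax":0,"ay":0,"az":0,"fingers":1},
    {"tx":0.3,"ty":1.1,"tz":-0.9,"ax":0,"ay":0,"az":0,"fingers":1},
    {"tx":0.3,"ty":1.1,"tz":-0.9,"ax":0,"ay":0,"az":0,"fingers":1},
  ],
)

```text
t: 15.9
tool_pos: [0.4976, 0.0703, 0.1641]
eef_rot: [[0.973, -0.176, -0.15], [-0.231, -0.744, -0.627], [-0.001, 0.645, -0.764]]
wrist_force: [-1.4, -3.0, 4.8]
width: 0.0106
```

```bash
python3 plan.py 105; python3 wl.py w14; python3 - <<'E'
import cv2
im=cv2.imread("pics/w14.png"); cv2.imwrite("pics/w14c.png",cv2.resize(im[140:340,290:500],None,fx=3,fy=3))
E
```

```text
15.9 [-1.38 -2.98  4.77] [-0.82  0.94  0.51  1.73  0.17  1.   -0.76] 0.010629621471640198
105.0 [0.4986 0.0708 0.1641] shift [1.  0.5 0. ] turn [ 0.13 -0.11  0.07] 0.19
tip now [0.5264 0.1943 0.0815] rod dir [ 0.1759  0.7438 -0.6448]
tip rel rim: along -104.6 side -0.8 perp -0.9 angerr [ 0.13 -0.11  0.07]
15.9 [0.4976 0.0703 0.1641] [[0.9729, -0.1759, -0.1502], [-0.2313, -0.7438, -0.627], [-0.0014, 0.6448, -0.7644]] [-0.818  0.938  0.509  1.73   0.167  0.998 -0.76 ] 0.0106 [-1.38 -2.98  4.77]
```

View pics/w14c.png

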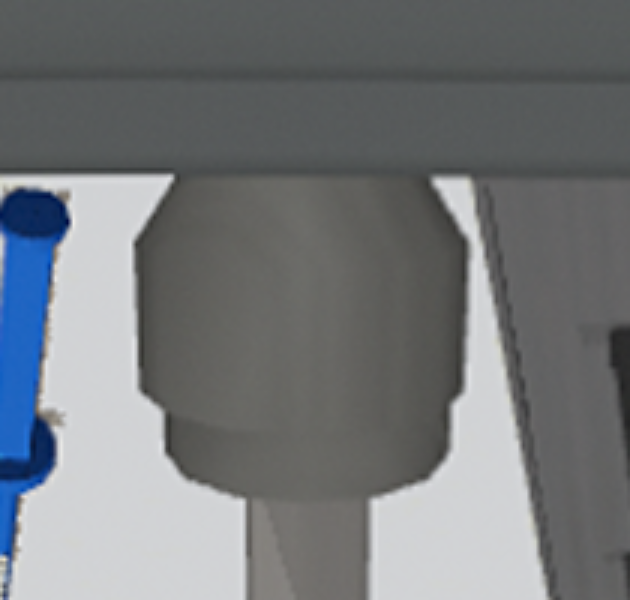

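Motion stopped with about 6 N along the bore, and the wrist view shows the collar flush on the rim with no gap. The collar is seated, so I draw the rod straight out.

servo_tool(
  commands=[
    {"tx":-0.7,"ty":-3,"tz":2.6,"ax":0,"ay":0,"az":0,"fingers":1},
    {"tx":-2.1,"ty":-8.9,"tz":7.7,"ax":0,"ay":0,"az":0,"fingers":1},
    {"tx":-4.2,"ty":-17.9,"tz":15.4,"ax":0,"ay":0,"az":0,"fingers":1},
    {"tx":-6.7,"ty":-28.3,"tz":24.4,"ax":0,"ay":0,"az":0,"fingers":1},
    {"tx":-9.1,"ty":-38.7,"tz":33.4,"ax":0,"ay":0,"az":0,"fingers":1},
    {"tx":-11.6,"ty":-49.2,"tz":42.4,"ax":0,"ay":0,"az":0,"fingers":1},
    {"tx":-14,"ty":-59.6,"tz":51.4,"ax":0,"ay":0,"az":0,"fingers":1},
    {"tx":-16.5,"ty":-70,"tz":60.4,"ax":0,"ay":0,"az":0,"fingers":1},
  ],
)

```text
t: 16.95
tool_pos: [0.4813, 0.0008, 0.2243]
eef_rot: [[0.973, -0.175, -0.149], [-0.23, -0.746, -0.625], [-0.001, 0.643, -0.766]]
wrist_force: [-0.3, -0.6, -1.6]
width: 0.0102
```

```bash
python3 plan.py -40
```

```text
16.95 [-0.33 -0.62 -1.59] [-0.77  0.81  0.56  1.84  0.24  0.97 -0.69] 0.010229953241589929
-40.0 [ 0.473  -0.0373  0.2573] shift [ -8.3 -38.1  33. ] turn [-0.01 -0.07  0.  ] 0.07
tip now [0.51   0.125  0.1421] rod dir [ 0.1755  0.7456 -0.6428]
tip rel rim: along -11.1 side -0.8 perp -0.2 angerr [-0.01 -0.07  0.  ]
```

servo_tool(
  commands=[
    {"tx":-2.5,"ty":-10.4,"tz":9,"ax":0,"ay":0,"az":0,"fingers":1},
    {"tx":-5,"ty":-21,"tz":18,"ax":0,"ay":0,"az":0,"fingers":1},
    {"tx":-8,"ty":-34,"tz":29,"ax":0,"ay":0,"az":0,"fingers":1},
    {"tx":-12,"ty":-50,"tz":43,"ax":0,"ay":0,"az":0,"fingers":1},
    {"tx":-15,"ty":-62,"tz":54,"ax":0,"ay":0,"az":0,"fingers":1},
    {"tx":-15,"ty":-62,"tz":54,"ax":0,"ay":0,"az":0,"fingers":1},
  ],
)

```text
t: 17.7
tool_pos: [0.4662, -0.0617, 0.2787]
eef_rot: [[0.973, -0.178, -0.149], [-0.232, -0.745, -0.625], [0.0, 0.642, -0.766]]
wrist_force: [0.5, 0.4, -1.6]
width: 0.0106
```

```bash
python3 - <<'E'
from plan import *
s=r.observe(); print(s['t'],s['wrist_force'],s['width'])
R=np.array([[1,-.006,0],[-.006,-1,0],[0,0,-1.]])
dp,da=delta(np.array([.5628,-.235,.22]),R,s); print(dp.round(1),da.round(2),np.linalg.norm(da))
tip=s['tool_pos']+s['eef_rot']@(OFF+[0,-.105,0]); print(tip)
im=eyes.get_image("scene"); cv2.imwrite("pics/s15.png",im[:,:,::-1])
crop(im,190,350,90,210,5,"pics/s15.png")
E
```

```text
17.7 [ 0.48067359  0.42034454 -1.60083651] 0.010562510925606367
[  96.6 -173.3  -58.7] [39.77 -4.79 12.55] 41.981079357067934
[0.49533326 0.06243594 0.19656566]
```

View pics/s15.png

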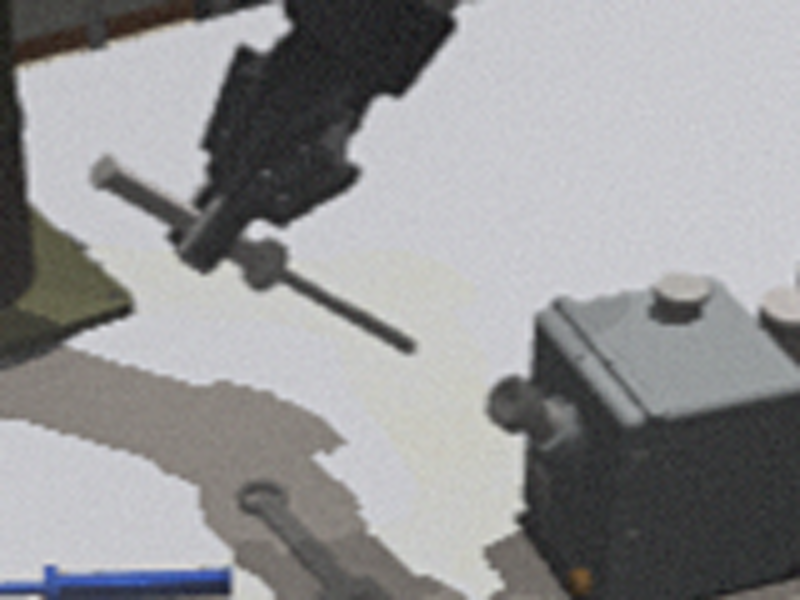

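The rod is fully out: its tip at (412,347) is well clear of the rim at (510,400). Now I level it over the tray.

servo_tool(
  commands=[
    {"tx":0,"ty":-15,"tz":10,"ax":6.63,"ay":-0.8,"az":2.09,"fingers":1},
    {"tx":5,"ty":-35,"tz":15,"ax":13.26,"ay":-1.6,"az":4.18,"fingers":1},
    {"tx":20,"ty":-60,"tz":10,"ax":19.89,"ay":-2.4,"az":6.28,"fingers":1},
    {"tx":40,"ty":-90,"tz":0,"ax":26.51,"ay":-3.19,"az":8.37,"fingers":1},
    {"tx":60,"ty":-120,"tz":-15,"ax":33.14,"ay":-3.99,"az":10.46,"fingers":1},
    {"tx":80,"ty":-150,"tz":-35,"ax":39.77,"ay":-4.79,"az":12.55,"fingers":1},
    {"tx":92,"ty":-168,"tz":-50,"ax":39.77,"ay":-4.79,"az":12.55,"fingers":1},
    {"tx":97,"ty":-173,"tz":-59,"ax":39.77,"ay":-4.79,"az":12.55,"fingers":1},
  ],
)

```text
t: 18.75
tool_pos: [0.5631, -0.2346, 0.2169]
eef_rot: [[1.0, -0.005, -0.002], [-0.005, -1.0, -0.0], [-0.002, 0.0, -1.0]]
wrist_force: [0.2, 1.0, -1.3]
width: 0.0106
```

servo_tool(
  commands=[
    {"tx":0,"ty":0,"tz":0,"ax":0,"ay":0,"az":0,"fingers":1},
    {"tx":0,"ty":0,"tz":0,"ax":0,"ay":0,"az":0,"fingers":1},
    {"tx":0,"ty":0,"tz":0,"ax":0,"ay":0,"az":0,"fingers":1},
    {"tx":0,"ty":0,"tz":0,"ax":0,"ay":0,"az":0,"fingers":1},
  ],
)

```text
t: 19.25
tool_pos: [0.5637, -0.2327, 0.2192]
eef_rot: [[1.0, -0.002, 0.001], [-0.002, -1.0, -0.001], [0.001, 0.001, -1.0]]
wrist_force: [0.2, 0.2, -2.0]
width: 0.0108
```

```bash
python3 wl.py w16; python3 - <<'E'
from plan import *
s=r.observe()
for x in (.105,0,-.112): print((s['tool_pos']+s['eef_rot']@(OFF+[0,-x,0])).round(4))
print(s['joint_velocities'].round(4),s['wrist_torque'].round(3))
im=eyes.get_image("scene"); crop(im,130,290,150,270,5,"pics/s16.png"); cv2.imwrite("pics/s16f.png",im[:,:,::-1])
im=eyes.get_image("top"); crop(im,215,375,110,230,5,"pics/t16.png"); cv2.imwrite("pics/t16f.png",im[:,:,::-1])
E
```

```text
19.25 [ 0.5637 -0.2327  0.2192] [[1.0, -0.0021, 0.001], [-0.0021, -1.0, -0.0008], [0.001, 0.0008, -1.0]] [ 0.249  0.682  0.119  1.638 -0.101  0.826  0.407] 0.0108 [ 0.22  0.24 -1.95]
[ 0.5635 -0.0824  0.238 ]
[ 0.5632 -0.1874  0.2381]
[ 0.5629 -0.2994  0.2382]
[ 0.0044  0.0049  0.0003  0.0001 -0.0024 -0.0002  0.0002] [0.005 0.017 0.03 ]
```

View pics/w16.png

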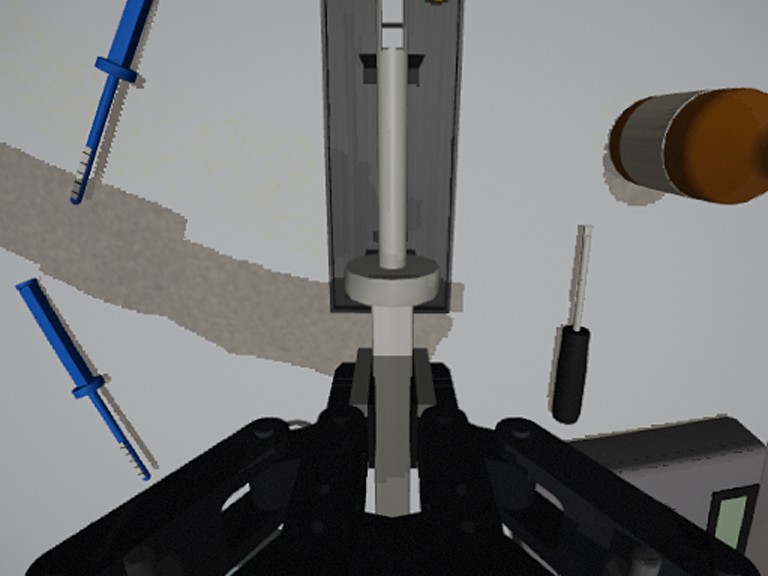

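View pics/s16.png

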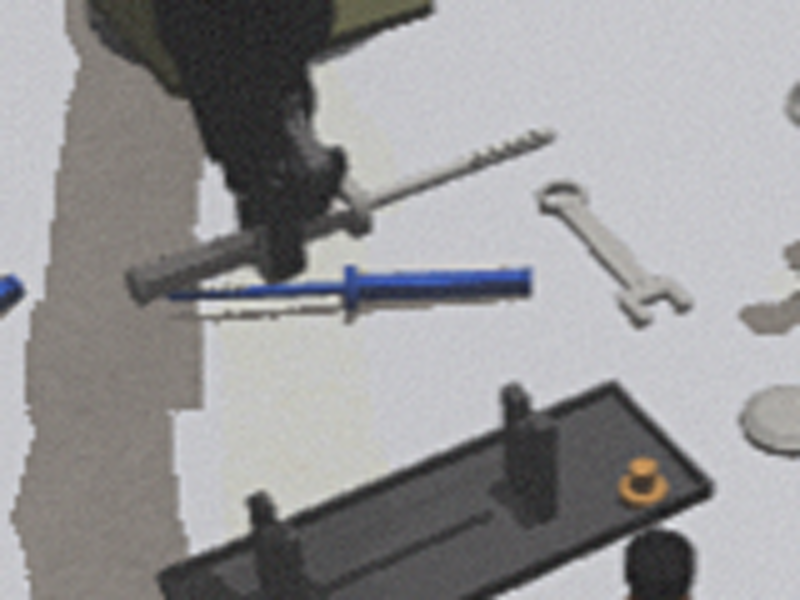

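View pics/t16.png

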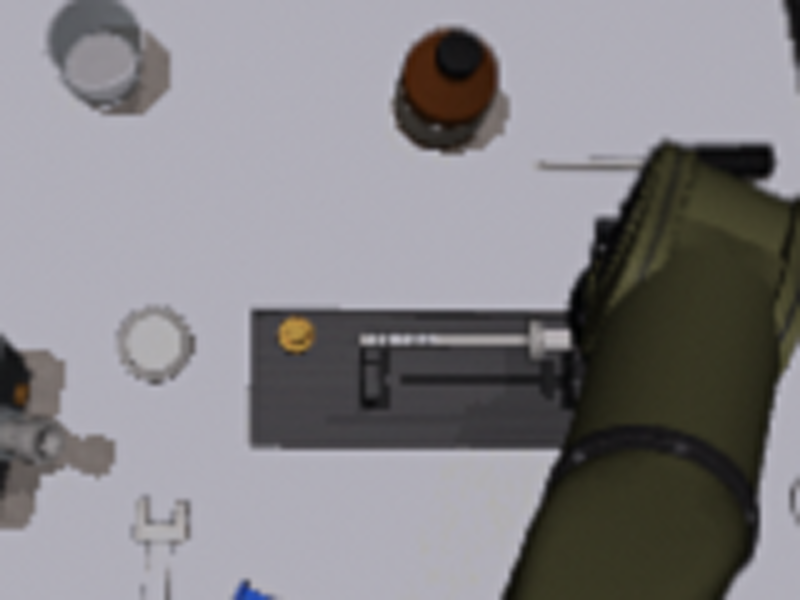

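View pics/s16f.png

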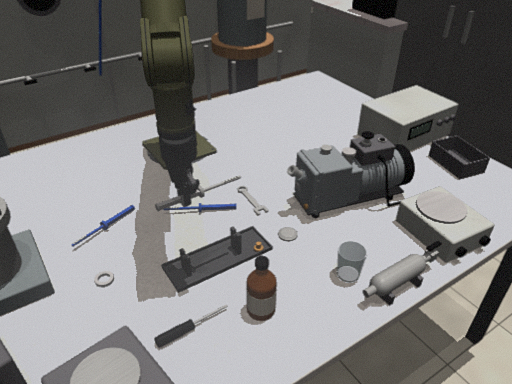

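The rod is level over the tray, tip above the tray in the top view at (365,340), and the marks show on top. I'll check levelness from the scene pixels (tip about (552,136), disc about (138,285)), then hand in.

```bash
python3 - <<'E'
from plan import *
S=model("scene");T=model("top")
for n,p in [("tip",(552,136)),("disc",(136,286))]:
    uv=(130+(p[0]+.5)/5-.5,150+(p[1]+.5)/5-.5); c,d=ray(S,uv); d=d[0]; print(n,(c+d*((.5633-c[0])/d[0])).round(4))
print("tip top",onz(T,(215+365.5/5-.5,110+340.5/5-.5),.238))
s=r.observe(); print(s['t'],np.abs(s['joint_velocities']).max(),s['width'],s['tool_pos'])
E
```

```text
tip [ 0.5633 -0.0819  0.2336]
disc [ 0.5633 -0.2968  0.236 ]
tip top [[ 0.56253892 -0.08603625  0.238     ]]
19.4 0.0028542792461799015 0.010267760653407947 [ 0.56352266 -0.23324744  0.21889959]
```

```bash
python3 -c "
from plant import r,order
print(order.hand_in()); s=r.observe(); print(s['t'],s['tool_pos'],s['width'])"
```

```text
the job is handed in; nothing more can be done
None
the job is handed in; nothing more can be done
```

I pressed the stop plunger fully down, then dipped the gauge rod in the filler neck. The job was handed in at about 19.4 s with the rod held for reading; no verdict was reported.

- **Plunger:** the fingertips reached z = 214 mm with 21 N on them, well past the 9 N at the bottom of its stroke.
- **Rod in:** I gripped the steel rod by its handle and slid it down the neck until the collar stopped on the rim. Contact was about 6 N, and the wrist camera showed no gap.
- **Rod out:** I drew it straight out again, still gripped.
- **Final pose:** the rod is level with its marked side up and still, its axis about 235 mm above the bench. The tip is over its own tray, at about (0.563, −0.084).

**Last checks:**
- The scene camera puts the tip and handle end within 3 mm of the same height, about 0.6° of tilt.
- The gripper opening stayed steady at about 10.5 mm throughout.
- The other items on the bench look undisturbed in the pictures.

**Disagreements:** before insertion the scene camera put the rod about 3 mm higher than the wrist camera's estimate. I corrected towards the scene camera, and the rod entered without side force. Other camera readings differed by up to about 4 mm.

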